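Clear the burner and put the kettle on

TASK

Put the kettle on: first lift the pot lid off the burner and lay it flat in the middle of the cork mat, then set the kettle gently down, upright and centred on the burner's pan supports. Only when the kettle stands there by itself, swing the red gas lever under the wire ledge all the way across to its other stop. Keep the kettle upright throughout and leave the amber tea glass and the sugar jar where they are.

Things in the scene. Friction and masses are not known exactly. Their poses are not given: they have to be found in the camera images.
- stove: Tabletop gas stove, fixed, 280 mm wide (y); origin on the table under the burner's centre, x to its back. Deck at 85 mm; four pan-support arms, tops at 100 mm, reach 94 mm from the centre. The control panel slopes down from x = -110 mm at the deck to -176 mm, facing -x; its normal leans 40 degrees from vertical towards -x. Sides of the deck at y = +-140 mm.
- burner (a point): Centre of the burner at the height of the pan supports' top (100 mm above the table); axes as the stove.
- ledge_front (a point): Middle of the front bar of the steel wire ledge over the panel: three 8 mm bars along y, 264 mm long, 135 mm above the table, at x = -172 to -128 mm in the stove's frame. It blocks a gripper pointing straight down at the lever: come in along the panel's normal, pointing down and towards the stove.
- lever_pivot (a point): Point on the sloping panel where the lever's axis (the panel's normal) comes out; axes as the stove.
- lever_grip (a point): Middle of the red post at the end of the gas lever: 12 mm thick, 28 mm long, standing along the panel's normal (this point's z axis) from 14 to 42 mm above the panel, 50 mm from the lever's axis. Below it the lever arm lies 6 to 14 mm above the panel.
- gas_lever (a joint): Lever angle in rad. At 0 (off) the arm points down the panel, turned 0.65 rad to the stove's +y side; it grows as the post swings past straight down-panel to the -y side, up to the stop at 1.3 (full on). It starts at or near 0, needs about 2 N at the post and stays where it is left.
- lid_knob (a point): Centre of the knob of the aluminium pot lid, a round knob 28 mm across and 20 mm high on a short neck, 44 mm above the lid's underside (knob top at 54 mm). The lid is 160 mm across, 6 mm thick at its rim and rises to 23 mm under the knob. z is the lid's axis.
- kettle_handle (a point): Middle of the black grip bar over the aluminium kettle: 18 mm thick, 88 mm long along x, level, 175 mm above the kettle's underside, 45 mm above its lid knob. The spout points to +x and reaches 126 mm from the kettle's axis.
- kettle_base (a point): Centre of the kettle's underside, straight below the handle. Underside 128 mm across, body 144 mm across; about 0.6 kg.
- mat_top (a point): Centre of the top of the round cork mat, fixed, 200 mm across, 8 mm thick.
- tea_glass: Amber tea glass, 56 mm across, 75 mm high, origin under its centre. Leave it alone.
- sugar_jar: Sugar jar with a red cap, 68 mm across, 100 mm high, origin under its centre. Leave it alone.
Things that resemble listed ones, but are neither listed nor needed, are in the scene too. Leave any green look-alike of the part that bears kettle_handle alone.

How it is judged (in metres and radians):
On the way, in this order (a step that is already met when the one before it is completed fails the run):
1. the pot lid lies flat on the cork mat, let go (z of lid_knob in the frame of mat_top below 0.05 m and horizontal distance between lid_knob and mat_top below 0.03 m and angle between lid_knob's own z axis and vertical below 0.08 rad and contact force between pot_lid and the fingers below 0.2 N), for 0.2 s.
2. the kettle stands upright and centred on the pan supports, let go, with the gas still off (horizontal distance between kettle_base and burner below 0.02 m and z of kettle_base in the frame of burner below 0.005 m and angle between kettle_base's own z axis and vertical below 0.06 rad and contact force between kettle and the fingers below 0.2 N and value of joint gas_lever below 0.4 rad), for 0.2 s.
3. the gas lever is swung across to its stop (value of joint gas_lever above 1.15 rad), for 0.1 s.
At the end, for the whole second after the job is handed in: The pot lid lies flat on the cork mat (centres within 30 mm, level within 4.5 degrees), the kettle stands at rest and upright on the pan supports, within 20 mm of the burner's centre, and the gas lever is within 0.15 rad of its far stop (z of lid_knob in the frame of mat_top below 0.05 m and horizontal distance between lid_knob and mat_top below 0.03 m and angle between lid_knob's own z axis and vertical below 0.08 rad and horizontal distance between kettle_base and burner below 0.02 m and z of kettle_base in the frame of burner between -0.005 and 0.005 m and angle between kettle_base's own z axis and vertical below 0.06 rad and linear speed of each of kettle, pot_lid below 0.02 m/s and value of joint gas_lever above 1.15 rad); the robot touches nothing.
It fails at once if the kettle was tipped by more than 23 degrees (angle between kettle_base's own z axis and vertical above 0.4 rad).
It fails at once if the kettle was dropped or banged down on the burner (faster than 0.35 m/s within the last 20 mm) (horizontal distance between kettle_base and burner below 0.05 m and z of kettle_base in the frame of burner below 0.02 m and linear speed of kettle above 0.35 m/s).
It fails at once if the amber tea glass or the sugar jar was moved by more than 30 mm (distance of any of tea_glass, sugar_jar from where it was at the start of the episode above 0.03 m).
It also fails if it takes over 72 s, if anything falls off the work surface, if the arm or the gripper's body presses on something with over 40 N, if the wrist force passes 120 N, or if a joint passes its speed limit or range.

ROBOT

A 6-joint arm with a two-finger parallel gripper is mounted at the origin on the work surface. World frame = base frame: x ahead of the robot, y to its left, z up, the work surface at z = 0. Lengths are in m, angles in degrees, forces in N, time in s.
With the tool pointing down it reaches from about 0.375 to 0.9 m from the base axis. Payload 3.1 kg.
Tool frame: the origin (TCP) lies between the finger pads; the fingertips stand 19 mm ahead of it and the grasp point (between the pads) is the TCP; z points along the fingers, y is the direction in which the jaws open and shut (so a half turn about z gives the same grasp; the last joint's range is limited). The gripper opens to 87 mm and grips with 3 to 60 N. Pads are 19 mm wide; open, the fingers measure 117 mm over their backs; the gripper's body (75 mm by 190 mm) begins 51 mm behind the grasp point.
Start: joints at [-76.805, 30.224, 82.088, -0, 67.689, -10.227], TCP at [0.248, -0.573, 0.242] pointing down, gripper open.
Joint ranges: [-176.69, 176.69], [-43.24, 126.21], [12.49, 139.97], [-82, 262], [0, 151.66], [-163.58, 163.58]. Speed limits (degrees/s): [159.86, 159.86, 180, 180, 180, 180].

INTERFACE

Orientations are given as a 3x3 rotation matrix whose columns are the frame's x, y, z axes.
In Python, from rig import bot gives the robot as it stands. The module is installed in compiled form; this text tells all that it offers.
- The arm moves only by the tool play_rows, never from a script. Its argument "increments" is a list of rows, each an object with "dp": the shift along the world's x, y, z in mm, a list of three; "turn": the turn about the world's z in rad. In form: [{"dp": [tx, ty, tz], "turn": turn}, ...]. A call has exactly 5 rows; each row shifts and turns the pose as measured when the row begins; what a row does not reach is not made up. A row lasts 1/10 s, in which the tool goes at most 50 mm and 8.59 degrees, less where a joint would pass 70% of its speed; a pose out of reach is approached as far as the arm can. A call with a gripper value outside its range is refused whole. "claw" is the opening, from 0 (shut) to 1 (fully open), set as the call begins (left out, the last holds). The fingers move at their own pace and stop on an object; the grip force is fixed at half the most. Time passes only in rows, so rows that do not move let the fingers close, or fill a call up. It gives the time, the measured TCP pose, the force and the opening at its end, in the units of the state.
- bot.read_state(): the state, without advancing time (a new reading comes with each control period).
- bot.capture(name): name is "scene" or "top" or "wrist"; returns (picture, depth): 420x560x3 uint8, blue, green, red; 420x560 float32, m along the optical axis (not along the pixel's ray), 0 where there is no reading.
- bot.get_calibration(name): a dict with "K" (3x3 intrinsics, pixels), "xyz" and "attitude" of the camera in the world. Camera axes: x right, y up, looking along -z (the intrinsics and any distortion apply to the point x, -y, -z); pixel columns grow to the right and rows downward; lengths in m; the calibration is good to about 2 mm. A picture is of the moment at which its call begins: read the wrist's pose just before it. get_calibration takes no time and is no camera call; for the wrist camera it gives the pose at the moment of the call.
- bot.hand_in(): hands the job in, once; it reports no verdict.
The state is a dict: "time_s": time; "joint_positions": joint angles; "qvel": joint speeds; "tau": joint torques, N m; "position": TCP position; "tcp_rot": TCP orientation; "force": force on the tool from outside, world axes, zero at the start; "moment": the same for the moment, N m; "opening": opening from 0.0 (shut) to 1.0 (fully open).
Only numpy, scipy, OpenCV 4.12 (cv2) and the standard library are available. Lean on these libraries where they do the work, as an engineer would, in place of code of your own. Each camera call takes 0.05 s, during which the arm holds its last target.

## Working session

There is one attempt and no reset: what is moved stays moved. The work goes in short steps, Python scripts to look and compute and a tool call to move; the robot and the scene stay as the last step left them, time stands still between calls to the robot, and variables do not carry over. Pictures are saved under pics/ and viewed, and the job is handed in when it is done.

Besides the shell and the picture viewer there is one more tool, called after "Request:" as name(argument=value, ...) on one line, values as JSON. play_rows: Moves the arm, as the interface text tells. Its arguments: {"type":"object","properties":{"increments":{"type":"array"},"claw":{"type":"number"}},"required":["increments"]}

```bash
ls; mkdir -p pics
cat > h.py <<'E'
import numpy as np, cv2
from rig import bot
def cal(n):
    c=bot.get_calibration(n); return c
def px2w(c,u,v,d):
    K=np.array(c['K']);R=np.array(c['attitude']);t=np.array(c['xyz'])
    x=(u-K[0,2])/K[0,0]*d;y=(v-K[1,2])/K[1,1]*d
    return R@np.array([x,-y,-d])+t
def w2px(c,p):
    K=np.array(c['K']);R=np.array(c['attitude']);t=np.array(c['xyz'])
    q=R.T@(np.array(p)-t); d=-q[2]
    return np.array([K[0,0]*q[0]/d+K[0,2], K[1,1]*-q[1]/d+K[1,2], d])
def cloud(c,dep):
    K=np.array(c['K']);R=np.array(c['attitude']);t=np.array(c['xyz'])
    v,u=np.mgrid[:dep.shape[0],:dep.shape[1]]
    x=(u-K[0,2])/K[0,0]*dep;y=(v-K[1,2])/K[1,1]*dep
    P=np.stack([x,-y,-dep],-1)@R.T+t
    P[dep<=0]=np.nan
    return P
def grab(n,tag):
    c=cal(n); im,d=bot.capture(n)
    cv2.imwrite(f'pics/{tag}.png',im); np.savez(f'pics/{tag}.npz',d=d,im=im,K=c['K'],attitude=c['attitude'],xyz=c['xyz'])
    return c,im,d
def load(tag):
    z=np.load(f'pics/{tag}.npz'); c={k:z[k] for k in('K','attitude','xyz')}; return c,z['im'],z['d']
E
python3 - <<'E'
from h import *
print(bot.read_state())
for n in('scene','top','wrist'):
    c,im,d=grab(n,n+'0'); print(n,{k:np.round(v,3).tolist() if not isinstance(v,str) else v for k,v in c.items()})
E
```

```text
pics
{'time_s': 0.0, 'joint_positions': array([-7.68034213e+01,  3.02777035e+01,  8.21568882e+01, -1.91207270e-03,
        6.76882948e+01, -1.02268325e+01]), 'qvel': array([-0.08150594, -0.02160919, -0.05326826,  0.05314343,  0.07532963,
       -0.06454924]), 'tau': array([-5.73041580e-04, -4.40040171e+01, -1.76593584e+01,  6.32813293e-02,
        5.82296192e-02, -1.70620501e-04]), 'position': array([ 0.2483143 , -0.57279876,  0.24058234]), 'tcp_rot': array([[ 9.17587315e-01,  3.97533959e-01, -5.19694148e-04],
       [ 3.97534144e-01, -9.17585022e-01,  2.08108624e-03],
       [ 3.50438884e-04, -2.11617450e-03, -9.99997699e-01]]), 'force': array([ 0.35148782, -0.1488347 ,  0.74430954]), 'moment': array([ 0.01299824, -0.01575969,  0.03281616]), 'opening': 0.9964915703113575}
scene {'K': [[480.222, 0.0, 274.495], [0.0, 480.222, 204.137], [0.0, 0.0, 1.0]], 'xyz': [0.936, -0.676, 1.207], 'attitude': [[0.837, -0.434, 0.334], [0.547, 0.672, -0.499], [-0.007, 0.6, 0.8]]}
top {'K': [[493.088, 0.0, 282.832], [0.0, 493.088, 211.87], [0.0, 0.0, 1.0]], 'xyz': [0.287, -0.016, 1.541], 'attitude': [[-0.025, 0.991, -0.129], [-0.999, -0.027, -0.018], [-0.022, 0.129, 0.991]]}
wrist {'K': [[311.185, 0.0, 275.303], [0.0, 311.185, 209.922], [0.0, 0.0, 1.0]], 'xyz': [0.315, -0.545, 0.384], 'attitude': [[0.397, 0.884, 0.245], [-0.918, 0.383, 0.104], [-0.002, -0.266, 0.964]]}
```

View pics/scene0.png

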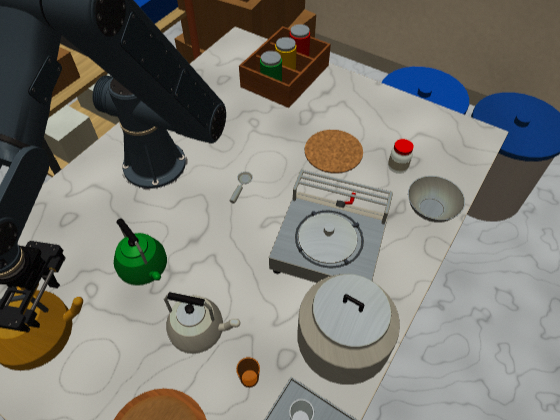

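View pics/top0.png

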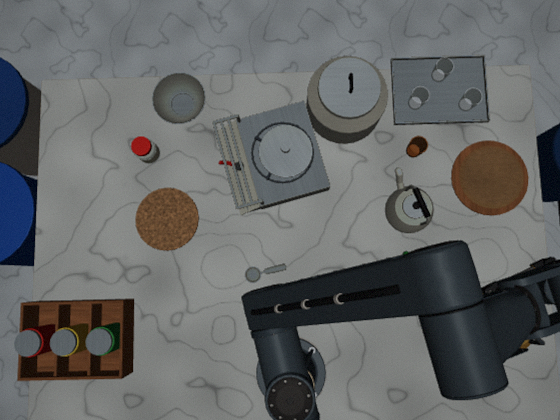

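View pics/wrist0.png

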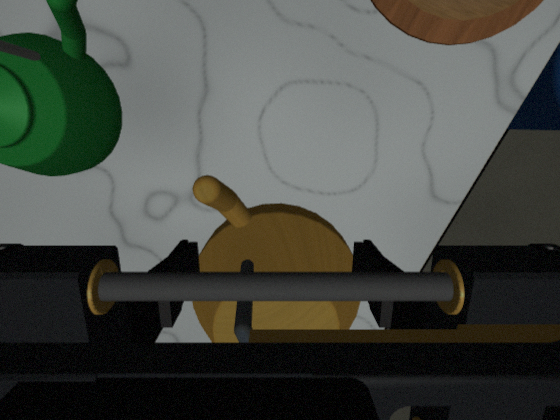

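The scene view shows the lid on the stove at (329,231), the grey kettle at (195,318), the green look-alike kettle at (140,258) and the orange one near the gripper at (30,325). The mat is at (333,150), the glass at (247,371), the jar at (402,152), and the red lever at (347,200) by the ledge. The large pot with a lid at (350,310), the bowl and the wooden board are also similar to listed items.

Run:
```python
from h import *
for n,(a,b,c_,d_) in {'scene0':(260,160,420,290),'top0':(200,90,440,250)}.items():
    c,im,d=load(n)
    cv2.imwrite(f'pics/{n}_crop.png',cv2.resize(im[b:d_,a:c_],None,fx=800/(c_-a)if n=='scene0' else 3.3,fy=4.6 if n=='scene0' else 3.3,interpolation=cv2.INTER_CUBIC)[:600])
c,im,d=load('scene0')
P=cloud(c,d)
for nm,u,v in [('lidknob',329,231),('mat',333,150),('jar',403,147),('kettle handle',187,302),('kknob',189,309),('glass',247,365),('post',348,199),('deck',285,262),('grn',128,232)]:
    print(nm,np.round(P[v,u],4))
c,im,d=load('top0')
P=cloud(c,d)
for nm,u,v in [('lidknob',286,150),('mat',167,219),('jar',141,146),('kettle handle',421,205),('glass',417,147),('post',223,162),('deck',312,192),('table',230,290)]:
    print('T',nm,np.round(P[v,u],4))
```

```text
lidknob [ 0.6644 -0.0126  0.1497]
mat [0.4756 0.3764 0.004 ]
jar [0.6904 0.4285 0.0948]
kettle handle [ 0.4929 -0.3836  0.1804]
kknob [ 0.4855 -0.3799  0.1265]
glass [ 0.6605 -0.3928  0.0388]
post [0.617  0.2195 0.0008]
deck [ 0.5968 -0.1214  0.0816]
grn [ 0.2426 -0.3156  0.1826]
T lidknob [ 0.6486 -0.0043  0.1496]
T mat [0.4742 0.3767 0.0087]
T jar [0.6877 0.434  0.0981]
T kettle handle [ 0.4725 -0.3738  0.1835]
T glass [ 0.6843 -0.4206  0.0008]
T post [0.6199 0.1795 0.144 ]
T deck [ 0.5374 -0.079   0.0669]
T table [0.2486 0.1816 0.0003]
```

View pics/scene0_crop.png

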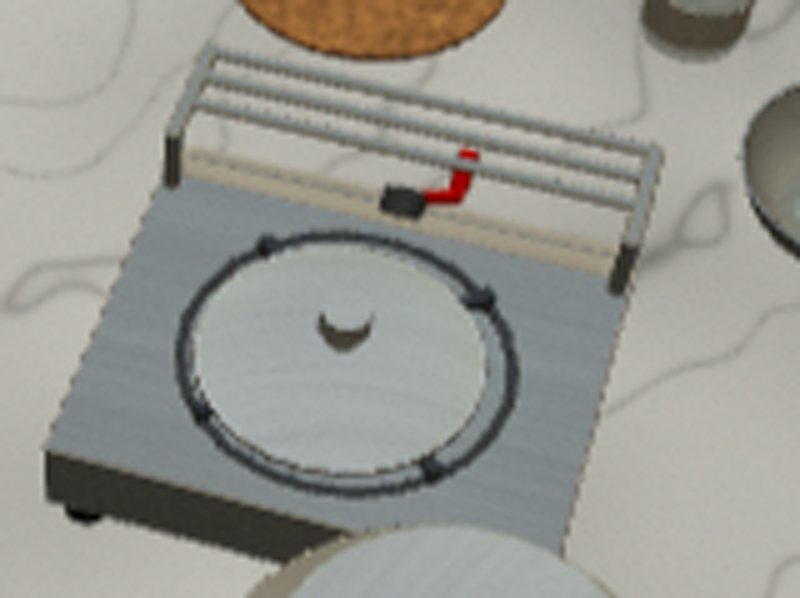

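View pics/top0_crop.png

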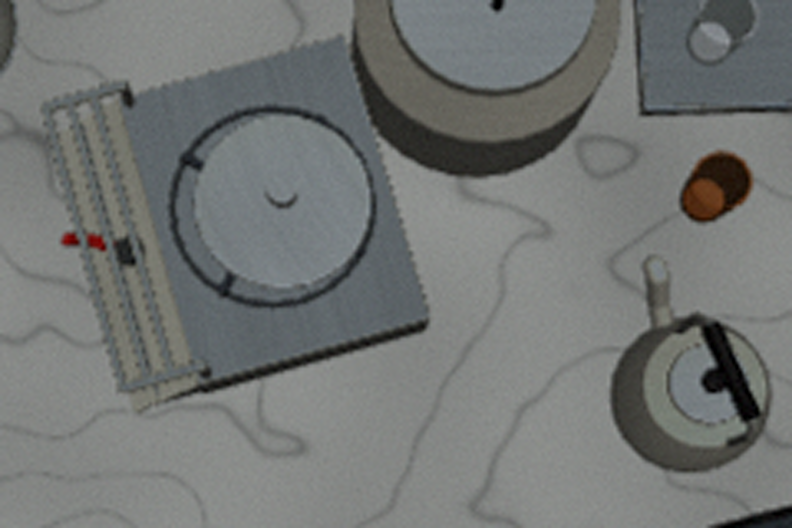

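```bash
cat >> h.py <<'E'
def ray(c,u,v,z):
    a=px2w(c,u,v,1.0); t=np.array(c['xyz']); d=a-t
    return t+d*(z-t[2])/d[2]
E
python3 - <<'E'
from h import *
S,si,sd=load('scene0'); T,ti,td=load('top0')
def pr(n,p): print(n,np.round(p,4))
for l,(u,v) in dict(FL=(295.6,199.1),BL=(269.6,258.3),BR=(373,280.7),FR=(386,220.9)).items(): pr('S '+l,ray(S,u,v,.085))
for l,(u,v) in dict(FR=(237.9,117.9),BR=(303.9,101.5),BL=(329.7,187.6),FL=(262.1,204.5)).items(): pr('T '+l,ray(T,u,v,.085))
pr('ringS',ray(S,329.6,238.9,.095));pr('ringT',ray(T,282.7,152.4,.095))
# lid depth points
for tag,(c,im,d),box in (('S',(S,si,sd),(295,205,365,265)),('T',(T,ti,td),(250,115,320,190))):
    P=cloud(c,d); a,b,e,f=box; Q=P[b:f,a:e].reshape(-1,3)
    k=Q[Q[:,2]>.138]; pr(tag+' knob top n=%d'%len(k),np.nanmean(k,0)); print(np.nanpercentile(Q[:,2],99.5))
    l=Q[(Q[:,2]>.1)&(Q[:,2]<.13)]; pr(tag+' lid',(np.nanmin(l,0)+np.nanmax(l,0))/2); 
    dk=Q[(Q[:,2]>.07)&(Q[:,2]<.09)]; pr('deckz',np.nanmedian(dk,0))
# kettle handle
for tag,(c,d),ends in (('T',(T,td),((414.5,188.5),(427.3,215.8))),):
    for e in ends: pr('hT',ray(c,*e,.184))
for tag,(c,im,d),box in (('S',(S,si,sd),(155,285,245,355)),('T',(T,ti,td),(375,160,450,235))):
    P=cloud(c,d); a,b,e,f=box; Q=P[b:f,a:e].reshape(-1,3); I=im[b:f,a:e].reshape(-1,3).max(1)
    h=Q[(Q[:,2]>.165)&(Q[:,2]<.2)]
    print(tag,len(h)); m=h.mean(0); pr('handle',m); pr('zmax',np.percentile(h[:,2],[50,90]))
    w,V=np.linalg.eigh(np.cov(h[:,:2].T)); pr('axis',V[:,1]); s=(h[:,:2]-m[:2])@V[:,1]; pr('ext',[s.min(),s.max()]); pr('mid',m[:2]+V[:,1]*(s.min()+s.max())/2)
    body=Q[(Q[:,2]>.03)&(Q[:,2]<.12)]; pr('body ext',[np.nanmin(body,0),np.nanmax(body,0)])
E
python3 - <<'E'
import sys;sys.path.insert(0,'.')
import os;os.chdir('.')
from h import *
for n,(a,b,c_,d_) in {'scene0':(150,270,260,390)}.items():
    c,im,d=load(n)
    cv2.imwrite(f'pics/k_crop.png',cv2.resize(im[b:d_,a:c_],None,fx=5,fy=5,interpolation=cv2.INTER_CUBIC))
E
```

```text
S FL [0.5102 0.073  0.085 ]
S BL [ 0.5569 -0.1359  0.085 ]
S BR [ 0.8201 -0.0455  0.085 ]
S FR [0.7667 0.1459 0.085 ]
T FR [0.7705 0.1408 0.085 ]
T BR [ 0.816  -0.0626  0.085 ]
T BL [ 0.5461 -0.1315  0.085 ]
T FL [0.5007 0.0719 0.085 ]
ringS [ 6.645e-01 -1.000e-04  9.500e-02]
ringT [0.6557 0.0062 0.095 ]
S knob top n=100 [ 0.66   -0.0063  0.1496]
0.15275294385432067
S lid [ 0.6589 -0.0037  0.1143]
deckz [0.6411 0.0473 0.0828]
T knob top n=94 [ 0.6671 -0.0117  0.1524]
0.1555331348946147
T lid [ 0.6724 -0.0068  0.1149]
deckz [0.6274 0.015  0.0856]
hT [ 0.5192 -0.3585  0.184 ]
hT [ 0.4419 -0.3891  0.184 ]
S 303
handle [ 0.4865 -0.3789  0.1786]
zmax [0.1794 0.183 ]
axis [-0.9317 -0.3633]
ext [-0.0481  0.0553]
mid [ 0.4831 -0.3802]
body ext [[ 0.4188 -0.4498  0.0302]
 [ 0.6007 -0.3081  0.1198]]
T 223
handle [ 0.4812 -0.374   0.1812]
zmax [0.1818 0.1865]
axis [-0.934  -0.3574]
ext [-0.0552  0.0549]
mid [ 0.4813 -0.3739]
body ext [[ 0.4109 -0.4462  0.0302]
 [ 0.5997 -0.3031  0.1194]]
```

View pics/k_crop.png

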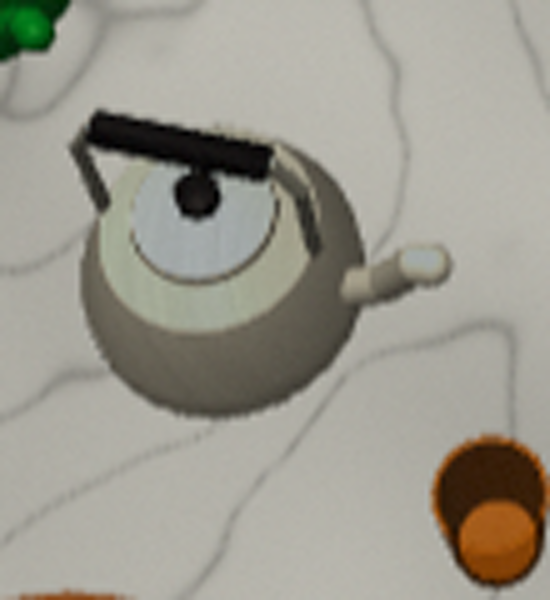

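The crop confirms the grey/cream kettle. Its handle bar runs (95,125)–(270,165) and its spout points to the right. The neighbouring kettles are green and orange, so they are not the target. Next I check the heights of the obstacles.

Run:
```python
from h import *
T,ti,td=load('top0');S,si,sd=load('scene0')
P=cloud(T,td)
Q=P[50:150,300:395].reshape(-1,3); q=Q[Q[:,2]>.12]; print('pot',np.nanmin(q,0),np.nanmax(q,0))
# all points near lever: ledge
for tag,c,d,b in(('T',T,td,(205,100,275,215)),('S',S,sd,(280,165,400,225))):
    P=cloud(c,d); Q=P[b[1]:b[3],b[0]:b[2]].reshape(-1,3)
    print(tag,'bars',np.round(np.nanpercentile(Q[(Q[:,2]>.12)&(Q[:,2]<.16)],[5,50,95],axis=0),3).tolist())
# red pixels
for tag,c,im,d,b in(('T',T,ti,td,(205,140,245,180)),('S',S,si,sd,(330,185,365,212))):
    P=cloud(c,d); s=im[b[1]:b[3],b[0]:b[2]].astype(int); m=(s[...,2]>110)&(s[...,1]<60)
    vv,uu=np.nonzero(m)
    for v,u in list(zip(vv+b[1],uu+b[0])): print(tag,u,v,np.round(P[v,u],3),np.round(ray(c,u,v,.06),3)) if (u+v)%2==0 else 0
print(np.round(ray(S,260+403/5,160+190/4.6,.08),3))
```

```text
pot [ 0.65696506 -0.30820659  0.12010883] [ 0.93814052 -0.04546234  0.23527903]
T bars [[0.496, 0.073, 0.13], [0.624, 0.15, 0.139], [0.752, 0.198, 0.145]]
S bars [[0.5, 0.093, 0.13], [0.629, 0.148, 0.135], [0.754, 0.196, 0.14]]
T 220 162 [0.637 0.199 0.073] [0.64  0.201 0.06 ]
T 228 162 [0.64  0.176 0.059] [0.639 0.176 0.06 ]
T 230 162 [0.639 0.17  0.061] [0.639 0.17  0.06 ]
T 229 163 [0.637 0.173 0.058] [0.636 0.173 0.06 ]
T 230 164 [0.633 0.17  0.061] [0.633 0.17  0.06 ]
S 353 193 [0.639 0.191 0.077] [0.635 0.204 0.06 ]
S 354 194 [0.642 0.192 0.074] [0.639 0.202 0.06 ]
S 351 197 [0.637 0.187 0.061] [0.637 0.187 0.06 ]
S 352 198 [0.64  0.187 0.057] [0.641 0.185 0.06 ]
S 351 199 [0.639 0.183 0.057] [0.64 0.18 0.06]
S 353 199 [0.645 0.184 0.059] [0.645 0.184 0.06 ]
S 350 200 [0.638 0.181 0.053] [0.639 0.175 0.06 ]
S 352 200 [0.644 0.18  0.058] [0.645 0.179 0.06 ]
S 351 201 [0.642 0.178 0.055] [0.644 0.174 0.06 ]
S 346 202 [0.633 0.162 0.06 ] [0.633 0.162 0.06 ]
S 348 202 [0.638 0.167 0.058] [0.638 0.165 0.06 ]
S 350 202 [0.641 0.175 0.052] [0.643 0.169 0.06 ]
S 352 202 [ 0.632  0.219 -0.004] [0.648 0.172 0.06 ]
S 347 203 [0.638 0.159 0.062] [0.637 0.161 0.06 ]
[0.624 0.141 0.08 ]
```

Request:
play_rows(increments=[{"dp": [20,25,25],"turn": 0},{"dp": [28,36,10],"turn": 0},{"dp": [30,40,0],"turn": 0},{"dp": [30,40,0],"turn": 0},{"dp": [30,40,0],"turn": 0}])

```text
time_s: 0.65
position: [0.3848, -0.3933, 0.2745]
tcp_rot: [[0.923, 0.386, -0.0], [0.386, -0.923, 0.0], [-0.0, -0.001, -1.0]]
force: [-0.3, -0.6, 0.5]
opening: 1.004
```

Request:
play_rows(increments=[{"dp": [28,38,0],"turn": 0.12},{"dp": [28,38,0],"turn": 0.12},{"dp": [28,38,0],"turn": 0.12},{"dp": [28,38,0],"turn": 0.12},{"dp": [28,38,0],"turn": 0.12}])

```text
time_s: 1.15
position: [0.5287, -0.194, 0.274]
tcp_rot: [[0.525, 0.851, -0.001], [0.851, -0.525, 0.001], [-0.0, -0.002, -1.0]]
force: [-0.2, -0.8, -0.4]
opening: 1.003
```

Request:
play_rows(increments=[{"dp": [27,38,0],"turn": 0.12},{"dp": [27,38,0],"turn": 0.12},{"dp": [27,38,0],"turn": 0.12},{"dp": [27,38,0],"turn": 0.12},{"dp": [27,38,0],"turn": 0.12}])

```text
time_s: 1.65
position: [0.6672, 0.0056, 0.2726]
tcp_rot: [[-0.074, 0.997, -0.004], [0.997, 0.074, -0.001], [-0.0, -0.004, -1.0]]
force: [0.2, -0.1, 0.3]
opening: 1.001
```

Run:
```python
from h import *
s=bot.read_state(); print(s['time_s'],s['position'],s['joint_positions'])
c,im,d=grab('wrist','w1')
P=cloud(c,d); m=(P[...,2]>.138)&(P[...,2]<.16); k=P[m]; 
print(len(k)); 
if len(k): print(np.median(k,0),k.min(0),k.max(0))
```

```text
1.65 [0.66724952 0.00556025 0.2726169 ] [ -9.06371586  32.00797638  73.34434698  -0.08195187  74.87449882
 -13.28205903]
7696
[0.62794031 0.13304101 0.13919637] [ 0.48334172 -0.12163454  0.13800013] [0.78187602 0.17713595 0.15965511]
```

View pics/w1.png

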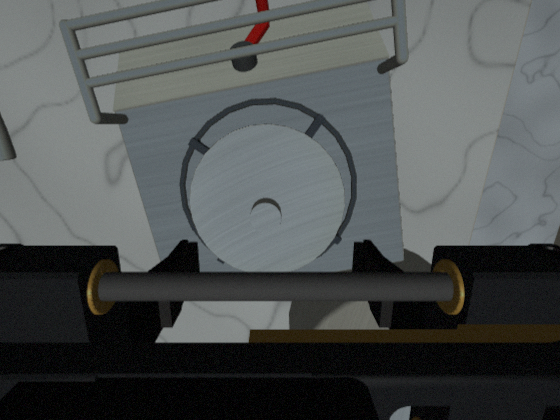

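The wrist view shows the lid at (267,197) with its knob at (266,210). The pan-support ring is offset up and right, and the lever is at (262,20).

Run:
```python
from h import *
c,im,d=load('w1'); P=cloud(c,d)
Q=P[190:235,240:295].reshape(-1,3); k=Q[Q[:,2]>.145]; print('knob',len(k),np.nanmean(k,0),np.nanmin(k,0),np.nanmax(k,0))
print(ray(c,266,208,.154))
# lid rim: points z .105-.125
Q=P[115:240,180:350].reshape(-1,3); l=Q[(Q[:,2]>.100)&(Q[:,2]<.13)]; print('lid',np.nanpercentile(l,[.5,99.5],axis=0))
# ring
for e in [(181,185),(357,185),(266,99)]: print(ray(c,*e,.097))
cv2.imwrite('pics/w1c.png',cv2.resize(im[80:280,160:380],None,fx=3.5,fy=3,interpolation=cv2.INTER_CUBIC))
cv2.imwrite('pics/w1l.png',cv2.resize(im[0:130,50:420],None,fx=2.1,fy=2.1,interpolation=cv2.INTER_CUBIC))
```

```text
knob 808 [ 0.65775126 -0.00106594  0.15360428] [ 0.64425698 -0.01653634  0.14511029] [0.67172113 0.0117191  0.15661704]
[0.65798134 0.00613149 0.154     ]
lid [[ 0.58091869 -0.04050077  0.10034245]
 [ 0.73461063  0.07640582  0.1224859 ]]
[0.56718741 0.0087332  0.097     ]
[0.74977971 0.02238831 0.097     ]
[0.64992515 0.09964656 0.097     ]
```

View pics/w1c.png

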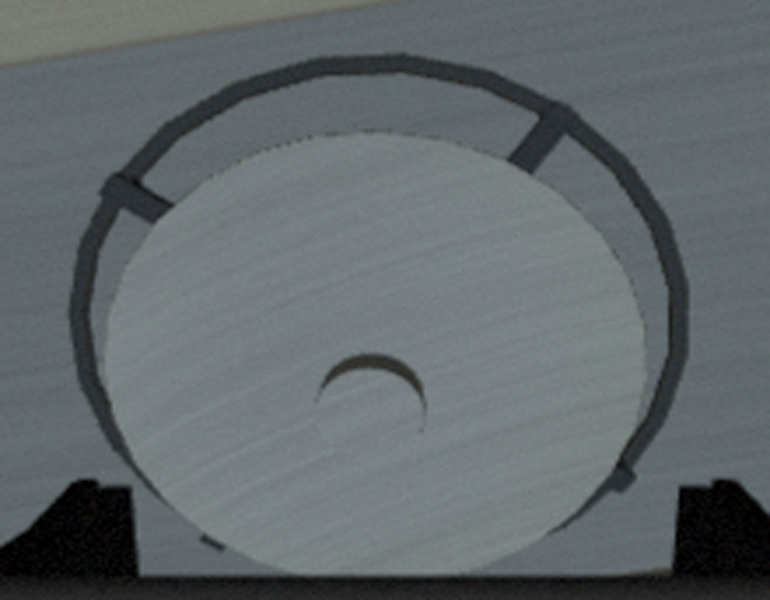

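View pics/w1l.png

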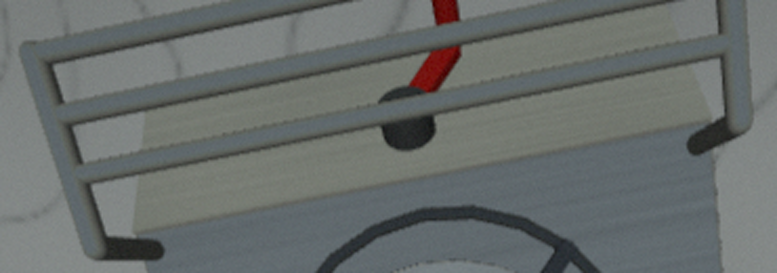

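Run:
```python
from h import *
c,im,d=load('w1')
A,B,C,D=[ray(c,160+x/3.5,80+y/3,.1)[:2] for x,y in((118,188),(560,110),(625,478),(212,542))]
print(A,B,C,D,(A+C)/2,(B+D)/2, np.linalg.norm(A-C)/2,np.linalg.norm(B-D)/2)
# ledge bar
ang=[np.degrees(np.arctan2(*(ray(c,50+a/2.1,b/2.1,.135)-ray(c,50+e/2.1,f/2.1,.135))[[1,0]])) for a,b,e,f in((725,42,85,175),(680,0,65,112))]
print(ang)
```

```text
[0.58101151 0.05321884] [0.70345257 0.08711205] [ 0.73767683 -0.03770478] [ 0.61110273 -0.07244291] [0.65934417 0.00775703] [0.65727765 0.00733457] 0.09056920980402226 0.0921768413644608
[np.float64(14.825201955459326), np.float64(13.327417755430293)]
```

Request:
play_rows(increments=[{"dp": [-9,-8,0],"turn": 0},{"dp": [0,0,-35],"turn": 0},{"dp": [0,0,-35],"turn": 0},{"dp": [0,0,-30],"turn": 0},{"dp": [0,0,-10],"turn": 0}])

```text
time_s: 2.2
position: [0.661, 0.005, 0.1609]
tcp_rot: [[-0.085, 0.996, 0.005], [0.996, 0.085, 0.003], [0.003, 0.005, -1.0]]
force: [-0.6, -0.1, 0.1]
opening: 1.002
```

Request:
play_rows(increments=[{"dp": [-3,-7,0],"turn": 0},{"dp": [0,0,-6],"turn": 0},{"dp": [0,0,-6],"turn": 0},{"dp": [0,0,0],"turn": 0},{"dp": [0,0,0],"turn": 0}])

```text
time_s: 2.7
position: [0.658, -0.0059, 0.1511]
tcp_rot: [[-0.081, 0.997, 0.008], [0.997, 0.081, 0.002], [0.002, 0.008, -1.0]]
force: [0.5, -0.2, -0.5]
opening: 0.997
```

Run:
```python
from h import *
c,im,d=grab('wrist','w2'); print(bot.read_state()['position'])
P=cloud(c,d); Q=P.reshape(-1,3); k=Q[(Q[:,2]>.145)&(Q[:,2]<.158)&(abs(Q[:,0]-.658)<.03)&(abs(Q[:,1])<.03)]; print(len(k),k.mean(0) if len(k) else 0)
```

```text
[ 0.65805167 -0.00587381  0.15111967]
1611 [0.65715404 0.00399519 0.15318269]
```

View pics/w2.png

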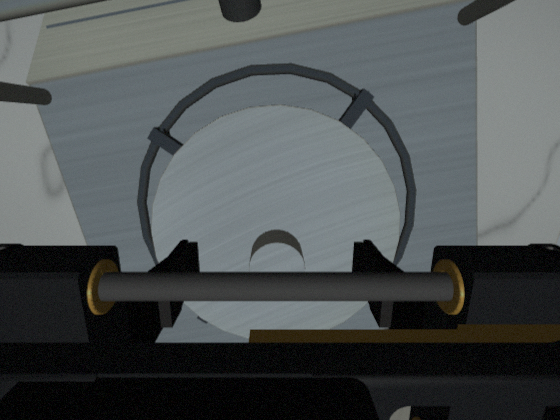

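The knob is at (277,258), centred between the jaws at pad height. I go slightly down and close.

Request:
play_rows(increments=[{"dp": [0,3,-4],"turn": 0},{"dp": [0,0,0],"turn": 0},{"dp": [0,0,0],"turn": 0},{"dp": [0,0,0],"turn": 0},{"dp": [0,0,0],"turn": 0}], claw=0.1)

```text
time_s: 3.25
position: [0.659, -0.0019, 0.1483]
tcp_rot: [[-0.082, 0.997, 0.011], [0.997, 0.082, 0.002], [0.001, 0.011, -1.0]]
force: [-0.6, -0.2, 0.7]
opening: 0.629
```

Request:
play_rows(increments=[{"dp": [0,0,0],"turn": 0},{"dp": [0,0,12],"turn": 0},{"dp": [0,0,20],"turn": 0},{"dp": [0,0,25],"turn": 0},{"dp": [0,0,25],"turn": 0}])

```text
time_s: 3.75
position: [0.656, -0.0016, 0.2303]
tcp_rot: [[-0.082, 0.997, 0.001], [0.997, 0.082, 0.004], [0.003, 0.002, -1.0]]
force: [-0.8, -0.5, -0.6]
opening: 0.177
```

Run:
```python
from h import *
c,im,d=grab('wrist','w3'); print(bot.read_state())
c,im,d=grab('scene','s3')
```

```text
{'time_s': 3.8, 'joint_positions': array([ -9.95959101,  33.00252724,  77.71563235,   0.23434632,
        68.70475117, -14.74379584]), 'qvel': array([ 0.04580534,  0.3902159 , -0.59823092,  0.27407264, -6.47788541,
        0.07787632]), 'tau': array([-6.60485141e-01, -3.47896457e+01, -1.22783893e+01,  1.42845424e-02,
        4.26881248e-01, -4.67677673e-03]), 'position': array([ 0.65876354, -0.00187206,  0.23558519]), 'tcp_rot': array([[-0.08194793,  0.99658043,  0.01058197],
       [ 0.99663596,  0.08193115,  0.00201095],
       [ 0.00113708,  0.01071116, -0.99994199]]), 'force': array([ 0.05496272, -0.30478004,  2.96524855]), 'moment': array([-0.03941081, -0.20892859, -0.04058292]), 'opening': 0.14598973601806672}
```

View pics/w3.png

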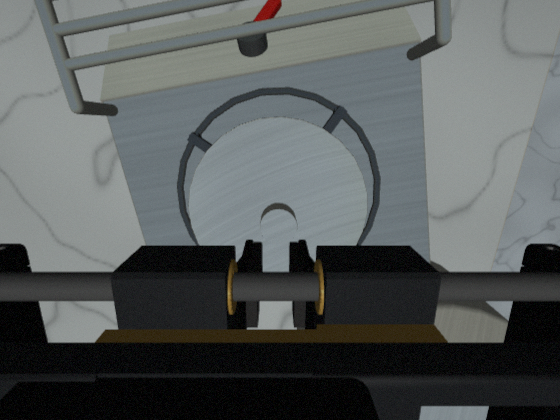

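View pics/s3.png

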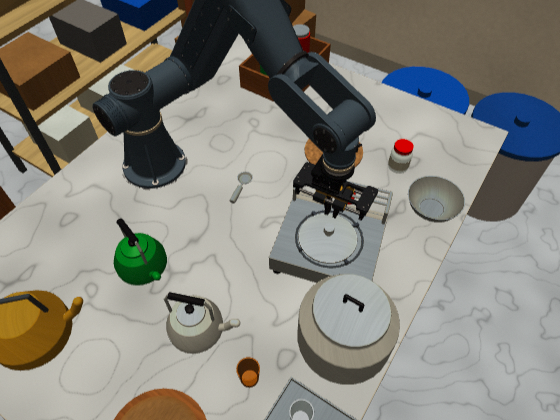

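The fingers are slow and I lifted before they gripped. The lid stayed put, so I reopen partly and repeat.

Request:
play_rows(increments=[{"dp": [0,0,0],"turn": 0},{"dp": [0,0,0],"turn": 0},{"dp": [0,0,0],"turn": 0},{"dp": [0,0,0],"turn": 0},{"dp": [0,0,0],"turn": 0}], claw=0.55)

```text
time_s: 4.35
position: [0.6571, -0.0018, 0.2317]
tcp_rot: [[-0.082, 0.997, 0.006], [0.997, 0.082, 0.003], [0.002, 0.007, -1.0]]
force: [0.4, -0.1, -0.6]
opening: 0.49
```

Run:
```python
from h import *
c,im,d=grab('wrist','w4'); s=bot.read_state(); print(s['position'],s['opening'])
P=cloud(c,d); Q=P.reshape(-1,3); k=Q[(Q[:,2]>.145)&(Q[:,2]<.158)&(abs(Q[:,0]-.658)<.03)&(abs(Q[:,1])<.03)]; print(len(k),k.mean(0) if len(k) else 0, k.min(0),k.max(0))
```

```text
[ 0.65699511 -0.00171185  0.23162846] 0.5113430147915418
1114 [ 0.6576134  -0.00116624  0.15365753] [ 0.64392849 -0.0163944   0.14506515] [0.67128891 0.01175384 0.15617808]
```

Request:
play_rows(increments=[{"dp": [0,0,-30],"turn": 0},{"dp": [0,0,-30],"turn": 0},{"dp": [0,0,-16],"turn": 0},{"dp": [0,0,-8],"turn": 0},{"dp": [0,0,0],"turn": 0}])

```text
time_s: 4.9
position: [0.6574, -0.0018, 0.1446]
tcp_rot: [[-0.082, 0.997, 0.007], [0.997, 0.082, 0.003], [0.002, 0.008, -1.0]]
force: [-0.6, 0.1, 0.1]
opening: 0.553
```

Request:
play_rows(increments=[{"dp": [0,0,0],"turn": 0},{"dp": [0,0,0],"turn": 0},{"dp": [0,0,0],"turn": 0},{"dp": [0,0,0],"turn": 0},{"dp": [0,0,0],"turn": 0}], claw=0.1)

```text
time_s: 5.4
position: [0.6591, -0.002, 0.1476]
tcp_rot: [[-0.082, 0.997, 0.012], [0.997, 0.082, 0.002], [0.001, 0.012, -1.0]]
force: [-0.6, 0.4, -2.6]
opening: 0.307
```

Request:
play_rows(increments=[{"dp": [0,0,0],"turn": 0},{"dp": [0,0,0],"turn": 0},{"dp": [0,0,0],"turn": 0},{"dp": [0,0,6],"turn": 0},{"dp": [0,0,10],"turn": 0}])

```text
time_s: 5.9
position: [0.6573, -0.0017, 0.1623]
tcp_rot: [[-0.082, 0.997, 0.007], [0.997, 0.082, 0.003], [0.002, 0.007, -1.0]]
force: [-1.2, -1.2, -2.0]
opening: 0.31
```

Run:
```python
from h import *
for t,b in(('top0',(125,180,210,260)),('scene0',(295,125,370,175))):
    c,im,d=load(t); s=im[b[1]:b[3],b[0]:b[2]].astype(int)
    m=((s[...,2]-s[...,0])>40).astype(np.uint8)
    n,l,st,ce=cv2.connectedComponentsWithStats(m); i=1+st[1:,4].argmax()
    cs,_=cv2.findContours((l==i).astype(np.uint8),0,1); e=cv2.fitEllipse(max(cs,key=len)); print(t,st[i],e,ray(c,e[0][0]+b[0],e[0][1]+b[1],.008))
```

```text
top0 [  11    8   62   62 3002] ((41.620513916015625, 38.73350143432617), (60.045692443847656, 62.07154083251953), 50.60362243652344) [0.47520243 0.3780754  0.008     ]
scene0 [  10    4   58   44 1990] ((38.400367736816406, 25.660120010375977), (42.1696891784668, 57.915008544921875), 95.63129425048828) [0.47975978 0.37101648 0.008     ]
```

Request:
play_rows(increments=[{"dp": [0,0,25],"turn": 0},{"dp": [0,0,25],"turn": 0},{"dp": [0,0,25],"turn": 0},{"dp": [-8,17,15],"turn": 0},{"dp": [-14,30,0],"turn": 0}])

```text
time_s: 6.4
position: [0.6371, 0.0433, 0.2602]
tcp_rot: [[-0.076, 0.997, 0.014], [0.997, 0.076, 0.001], [-0.0, 0.014, -1.0]]
force: [0.6, 0.3, -3.2]
opening: 0.308
```

Request:
play_rows(increments=[{"dp": [-18,37,0],"turn": 0},{"dp": [-18,37,0],"turn": 0},{"dp": [-18,37,0],"turn": 0},{"dp": [-18,37,0],"turn": 0},{"dp": [-18,37,0],"turn": 0}])

```text
time_s: 6.9
position: [0.5398, 0.2373, 0.2644]
tcp_rot: [[-0.072, 0.997, 0.017], [0.997, 0.072, 0.004], [0.003, 0.017, -1.0]]
force: [1.5, 1.2, -1.6]
opening: 0.309
```

Request:
play_rows(increments=[{"dp": [-18,37,0],"turn": 0},{"dp": [-18,37,0],"turn": 0},{"dp": [-16,35,0],"turn": 0},{"dp": [-14,30,-10],"turn": 0},{"dp": [0,0,-20],"turn": 0}])

```text
time_s: 7.4
position: [0.4616, 0.3909, 0.2398]
tcp_rot: [[-0.081, 0.997, 0.019], [0.997, 0.081, 0.013], [0.011, 0.02, -1.0]]
force: [-0.3, -0.5, -2.8]
opening: 0.311
```

Run:
```python
from h import *
s=bot.read_state(); print(s['position'],s['opening'])
c,im,d=grab('wrist','w5')
c,im,d=grab('top','t5')
```

```text
[0.46158503 0.39089107 0.23977021] 0.31117675102169856
```

View pics/w5.png

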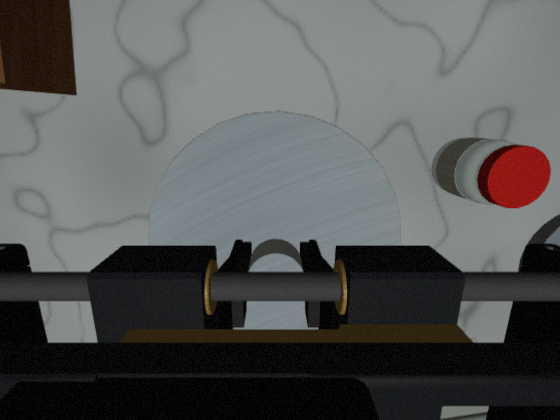

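View pics/t5.png

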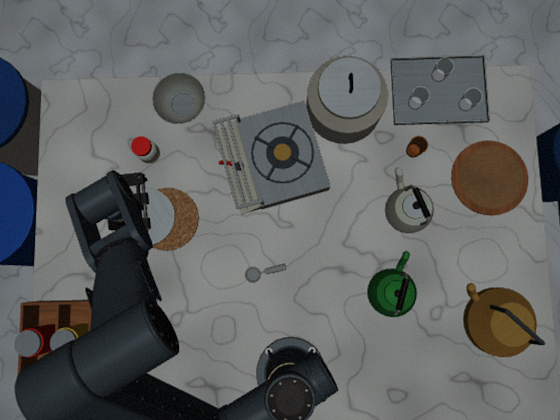

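The wrist view shows the lid held level at (275,210), and the top view shows it just beyond the mat at (170,215). I correct the overshoot and lower.

Request:
play_rows(increments=[{"dp": [15,-16,0],"turn": 0},{"dp": [0,0,-35],"turn": 0},{"dp": [0,0,-35],"turn": 0},{"dp": [0,0,-35],"turn": 0},{"dp": [0,0,-25],"turn": 0}])

```text
time_s: 8.0
position: [0.4795, 0.3713, 0.1122]
tcp_rot: [[-0.077, 0.997, 0.026], [0.997, 0.077, 0.013], [0.011, 0.027, -1.0]]
force: [-0.9, -0.2, -3.6]
opening: 0.305
```

Run:
```python
from h import *
s=bot.read_state(); print(s['position'],s['opening'],s['tcp_rot'][:,2])
c,im,d=load('t5')
print([ray(c,282.5,152.5,z) for z in (.095,.1)])
cv2.imwrite('pics/t5c.png',cv2.resize(im[95:215,210:335],None,fx=5,fy=5,interpolation=cv2.INTER_CUBIC))
```

```text
[0.47951117 0.37129555 0.11221762] 0.3047749891202215 [ 0.02574069  0.01272149 -0.99958771]
[array([0.65538057, 0.00683643, 0.095     ]), array([0.65410624, 0.00675659, 0.1       ])]
```

View pics/t5c.png

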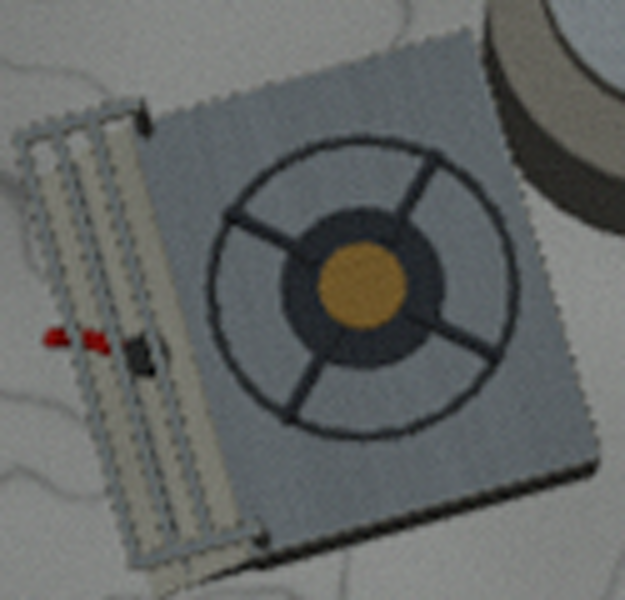

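Request:
play_rows(increments=[{"dp": [-1,3,-20],"turn": 0},{"dp": [0,0,-18],"turn": 0},{"dp": [0,0,-10],"turn": 0},{"dp": [0,0,-4],"turn": 0},{"dp": [0,0,-2],"turn": 0}])

```text
time_s: 8.5
position: [0.4793, 0.3717, 0.0568]
tcp_rot: [[-0.071, 0.997, 0.023], [0.997, 0.071, 0.011], [0.009, 0.023, -1.0]]
force: [1.3, 0.6, -2.0]
opening: 0.31
```

Request:
play_rows(increments=[{"dp": [0,2,-2],"turn": 0},{"dp": [0,0,-2],"turn": 0},{"dp": [0,0,0],"turn": 0},{"dp": [0,0,0],"turn": 0},{"dp": [0,0,0],"turn": 0}])

```text
time_s: 9.0
position: [0.4809, 0.3745, 0.0568]
tcp_rot: [[-0.071, 0.997, 0.027], [0.997, 0.071, 0.013], [0.011, 0.028, -1.0]]
force: [-0.5, 0.2, -2.7]
opening: 0.308
```

Request:
play_rows(increments=[{"dp": [0,0,0],"turn": 0},{"dp": [0,0,0],"turn": 0},{"dp": [0,0,0],"turn": 0},{"dp": [0,0,0],"turn": 0},{"dp": [0,0,0],"turn": 0}], claw=0.6)

```text
time_s: 9.5
position: [0.4829, 0.3758, 0.058]
tcp_rot: [[-0.071, 0.997, 0.032], [0.997, 0.071, 0.016], [0.013, 0.033, -0.999]]
force: [-0.1, -0.3, 0.4]
opening: 0.585
```

Request:
play_rows(increments=[{"dp": [0,0,20],"turn": 0},{"dp": [0,0,30],"turn": 0},{"dp": [0,0,40],"turn": 0},{"dp": [0,0,40],"turn": 0},{"dp": [0,0,40],"turn": 0}])

```text
time_s: 10.0
position: [0.4776, 0.3727, 0.2259]
tcp_rot: [[-0.07, 0.997, 0.016], [0.998, 0.07, 0.008], [0.006, 0.017, -1.0]]
force: [0.3, -0.4, -0.8]
opening: 0.597
```

Run:
```python
from h import *
s=bot.read_state(); print(s['position'],s['opening'],s['tcp_rot'][:,2],s['joint_positions'])
c,im,d=grab('wrist','w6')
P=cloud(c,d); Q=P.reshape(-1,3); k=Q[(Q[:,2]>.05)&(Q[:,2]<.07)&(abs(Q[:,0]-.478)<.03)&(abs(Q[:,1]-.375)<.03)]; print(len(k),k.mean(0) if len(k) else 0,k.min(0),k.max(0))
```

```text
[0.47765    0.37271453 0.22588468] 0.5969679130104935 [ 0.01624009  0.00758359 -0.99983936] [ 2.74290600e+01  2.93809492e+01  8.66203073e+01 -4.82360258e-02
  6.29726558e+01  2.34230772e+01]
613 [0.48111236 0.37599122 0.0615592 ] [0.46778747 0.36154395 0.0500923 ] [0.4947338  0.38886189 0.06421559]
```

View pics/w6.png

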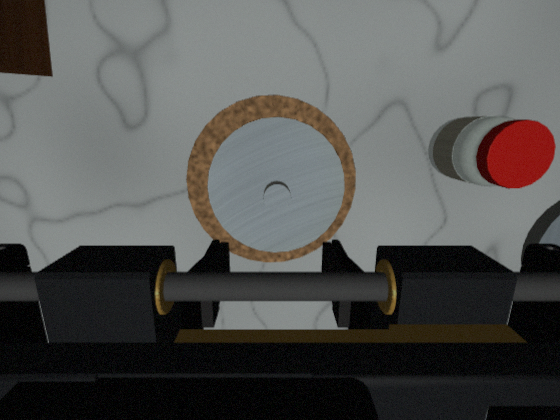

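The lid lies flat in the middle of the mat: the mat centre is about (271,178), the lid about (275,182), and the knob top is at z 0.062 as expected. Next is the kettle.

Request:
play_rows(increments=[{"dp": [0,-25,30],"turn": -0.07},{"dp": [0,-35,25],"turn": -0.07},{"dp": [0,-42,20],"turn": -0.07},{"dp": [0,-46,0],"turn": -0.07},{"dp": [0,-46,0],"turn": -0.07}], claw=0.7)

```text
time_s: 10.55
position: [0.4826, 0.181, 0.3154]
tcp_rot: [[0.278, 0.959, 0.046], [0.96, -0.279, 0.007], [0.02, 0.042, -0.999]]
force: [1.5, -0.6, 0.3]
opening: 0.696
```

Request:
play_rows(increments=[{"dp": [0,-46,0],"turn": -0.07},{"dp": [0,-46,0],"turn": -0.07},{"dp": [0,-46,0],"turn": -0.07},{"dp": [0,-46,0],"turn": -0.07},{"dp": [0,-46,0],"turn": -0.07}])

```text
time_s: 11.05
position: [0.4809, -0.0575, 0.3166]
tcp_rot: [[0.601, 0.797, 0.051], [0.799, -0.602, -0.011], [0.022, 0.047, -0.999]]
force: [1.5, 0.1, -0.3]
opening: 0.7
```

Request:
play_rows(increments=[{"dp": [0,-46,0],"turn": -0.07},{"dp": [0,-46,0],"turn": -0.07},{"dp": [0,-46,0],"turn": -0.07},{"dp": [0,-46,0],"turn": -0.07},{"dp": [0,-30,0],"turn": -0.07}])

```text
time_s: 11.55
position: [0.4787, -0.2824, 0.3166]
tcp_rot: [[0.849, 0.527, 0.046], [0.528, -0.848, -0.031], [0.023, 0.05, -0.998]]
force: [-0.6, 0.2, 1.1]
opening: 0.702
```

Request:
play_rows(increments=[{"dp": [1,-40,0],"turn": -0.07},{"dp": [1,-30,0],"turn": -0.07},{"dp": [0,-15,0],"turn": -0.04},{"dp": [0,0,0],"turn": 0},{"dp": [0,0,0],"turn": 0}])

```text
time_s: 12.05
position: [0.4789, -0.3742, 0.3148]
tcp_rot: [[0.934, 0.354, 0.039], [0.355, -0.934, -0.037], [0.023, 0.049, -0.999]]
force: [0.3, -0.1, 0.5]
opening: 0.701
```

Run:
```python
from h import *
s=bot.read_state(); print(s['position'],s['opening'],s['tcp_rot'],s['joint_positions'])
c,im,d=grab('wrist','w7')
P=cloud(c,d); Q=P.reshape(-1,3); h=Q[(Q[:,2]>.168)&(Q[:,2]<.195)&(abs(Q[:,0]-.481)<.08)&(abs(Q[:,1]+.376)<.08)]
m=h.mean(0); print(len(h),m,np.percentile(h[:,2],[50,95]))
w,V=np.linalg.eigh(np.cov(h[:,:2].T)); a=V[:,1]; q=(h[:,:2]-m[:2])@a; print(a,np.degrees(np.arctan2(*(a*np.sign(a[0]))[::-1])),q.min(),q.max(), m[:2]+a*(q.min()+q.max())/2)
r=(h[:,:2]-m[:2])@V[:,0]; print(np.percentile(r,[1,99]))
```

```text
[ 0.47886426 -0.37420094  0.31476376] 0.7005723967472438 [[ 0.93448865  0.35387825  0.03874472]
 [ 0.35525143 -0.93402361 -0.03736724]
 [ 0.02296503  0.04868338 -0.99855022]] [-48.6500799   23.43661131  81.77525006   0.26541117  71.71300573
  20.49086602]
1854 [ 0.48541764 -0.37590361  0.18147954] [0.18232052 0.18442105]
[-0.93394283 -0.35742243] 20.941982700717617 -0.04764153184984507 0.0545431840721121 [ 0.48219477 -0.37713701]
[-0.00855877  0.00875725]
```

View pics/w7.png

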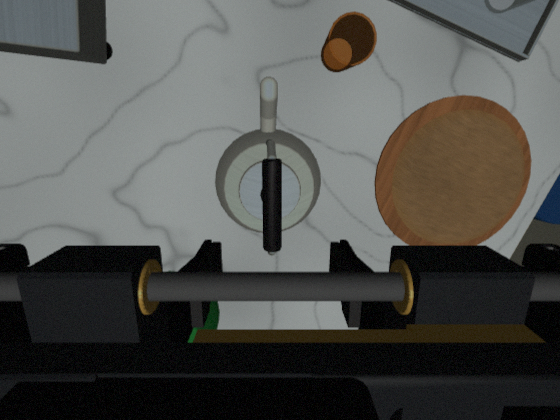

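The handle is at (271,205), parallel to the finger faces and centred between the jaws. I descend.

Request:
play_rows(increments=[{"dp": [3,-3,-30],"turn": 0},{"dp": [0,0,-35],"turn": 0},{"dp": [0,0,-35],"turn": 0},{"dp": [0,0,-25],"turn": 0},{"dp": [0,0,-10],"turn": 0}])

```text
time_s: 12.6
position: [0.4847, -0.3686, 0.1812]
tcp_rot: [[0.93, 0.366, 0.046], [0.367, -0.929, -0.041], [0.027, 0.055, -0.998]]
force: [-0.2, 0.7, -0.3]
opening: 0.703
```

Request:
play_rows(increments=[{"dp": [0,-7,-3],"turn": 0},{"dp": [0,0,-3],"turn": 0},{"dp": [0,0,0],"turn": 0},{"dp": [0,0,0],"turn": 0},{"dp": [0,0,0],"turn": 0}])

```text
time_s: 13.1
position: [0.4867, -0.3749, 0.1783]
tcp_rot: [[0.928, 0.369, 0.049], [0.371, -0.927, -0.044], [0.029, 0.059, -0.998]]
force: [-0.1, 0.1, -0.5]
opening: 0.7
```

Run:
```python
from h import *
s=bot.read_state(); print(s['position'],s['opening'],s['tcp_rot'][:,2])
c,im,d=grab('wrist','w8')
```

```text
[ 0.4866751  -0.3749177   0.17833519] 0.7004735999455269 [ 0.04901379 -0.04428985 -0.99781564]
```

View pics/w8.png

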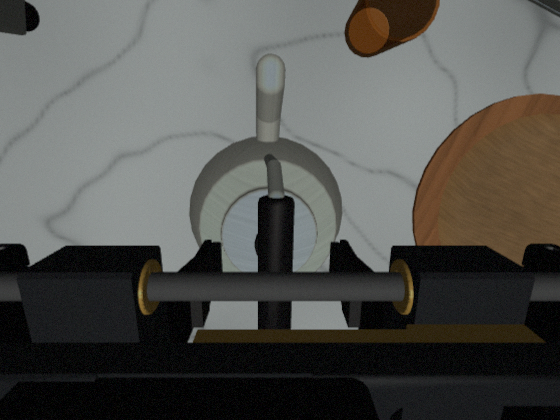

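The handle at (276,260) sits between the pads, so I close on it.

Request:
play_rows(increments=[{"dp": [0,-1,-2],"turn": 0},{"dp": [0,0,0],"turn": 0},{"dp": [0,0,0],"turn": 0},{"dp": [0,0,0],"turn": 0},{"dp": [0,0,0],"turn": 0}], claw=0.05)

```text
time_s: 13.65
position: [0.487, -0.3768, 0.1775]
tcp_rot: [[0.928, 0.369, 0.051], [0.371, -0.928, -0.046], [0.03, 0.062, -0.998]]
force: [-0.4, -0.1, -0.7]
opening: 0.33
```

Request:
play_rows(increments=[{"dp": [0,0,0],"turn": 0},{"dp": [0,0,0],"turn": 0},{"dp": [0,0,0],"turn": 0},{"dp": [0,0,0],"turn": 0},{"dp": [0,0,0],"turn": 0}])

```text
time_s: 14.15
position: [0.4861, -0.375, 0.177]
tcp_rot: [[0.928, 0.368, 0.049], [0.371, -0.928, -0.043], [0.029, 0.058, -0.998]]
force: [-0.3, -0.0, 0.0]
opening: 0.195
```

Request:
play_rows(increments=[{"dp": [0,0,3],"turn": 0},{"dp": [0,0,5],"turn": 0},{"dp": [0,0,10],"turn": 0},{"dp": [0,0,15],"turn": 0},{"dp": [0,0,15],"turn": 0}])

```text
time_s: 14.65
position: [0.4824, -0.3717, 0.2204]
tcp_rot: [[0.929, 0.369, 0.037], [0.37, -0.928, -0.031], [0.023, 0.043, -0.999]]
force: [0.5, -0.4, -7.2]
opening: 0.196
```

Run:
```python
from h import *
s=bot.read_state(); print(s['position'],s['opening'],s['tcp_rot'],s['force'],s['moment'])
c,im,d=grab('scene','s9')
```

```text
[ 0.48243474 -0.37166743  0.22035067] 0.1955717221128677 [[ 0.92854697  0.36932448  0.03741593]
 [ 0.37049189 -0.92830672 -0.03134312]
 [ 0.02315768  0.04296585 -0.99880812]] [ 0.46640718 -0.39108825 -7.20671557] [ 0.01717185 -0.00759486 -0.03106174]
```

View pics/s9.png

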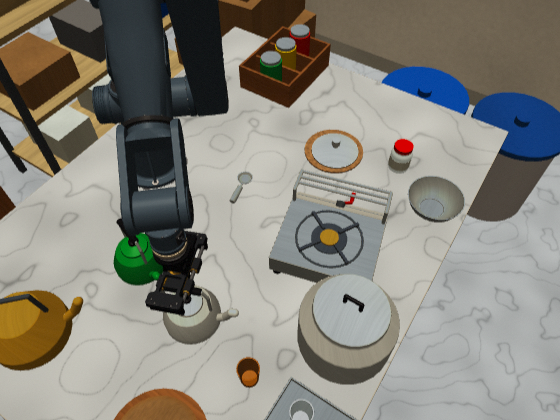

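The grey kettle is lifted and hangs upright, and the lid sits centred on the mat. I carry it on a detour to small x, clear of the tall pot.

Request:
play_rows(increments=[{"dp": [-3,10,20],"turn": 0},{"dp": [-4,20,25],"turn": 0},{"dp": [-4,28,25],"turn": 0},{"dp": [-4,32,25],"turn": 0},{"dp": [-3,35,20],"turn": 0}])

```text
time_s: 15.2
position: [0.4635, -0.2491, 0.3387]
tcp_rot: [[0.931, 0.363, 0.038], [0.365, -0.93, -0.037], [0.022, 0.048, -0.999]]
force: [-0.1, 0.0, -7.5]
opening: 0.197
```

Request:
play_rows(increments=[{"dp": [0,36,12],"turn": 0},{"dp": [3,36,0],"turn": 0},{"dp": [6,36,0],"turn": 0},{"dp": [10,34,0],"turn": 0},{"dp": [15,32,0],"turn": 0}])

```text
time_s: 15.7
position: [0.4939, -0.068, 0.3554]
tcp_rot: [[0.932, 0.36, 0.042], [0.361, -0.932, -0.04], [0.025, 0.053, -0.998]]
force: [0.2, -0.2, -6.0]
opening: 0.195
```

Request:
play_rows(increments=[{"dp": [24,18,0],"turn": 0},{"dp": [30,14,0],"turn": 0},{"dp": [34,11,0],"turn": 0},{"dp": [34,8,0],"turn": 0},{"dp": [26,5,0],"turn": 0}])

```text
time_s: 16.2
position: [0.6406, -0.0017, 0.3543]
tcp_rot: [[0.93, 0.366, 0.036], [0.367, -0.93, -0.035], [0.021, 0.045, -0.999]]
force: [1.4, 0.3, -7.0]
opening: 0.197
```

Request:
play_rows(increments=[{"dp": [8,2,-10],"turn": 0},{"dp": [0,0,-10],"turn": 0},{"dp": [0,0,-5],"turn": 0},{"dp": [0,0,0],"turn": 0},{"dp": [0,0,0],"turn": 0}])

```text
time_s: 16.7
position: [0.6465, 0.0009, 0.3233]
tcp_rot: [[0.93, 0.367, 0.028], [0.368, -0.929, -0.034], [0.013, 0.041, -0.999]]
force: [-0.4, -0.7, -6.2]
opening: 0.196
```

Run:
```python
from h import *
s=bot.read_state(); print(s['position'],s['opening'],s['tcp_rot'],s['force'],s['joint_positions'])
c,im,d=grab('scene','s10'); P=cloud(c,d)
c2,im2,d2=grab('top','t10')
cv2.imwrite('pics/s10c.png',cv2.resize(im[140:300,240:440],None,fx=4,fy=3.7,interpolation=cv2.INTER_CUBIC))
cv2.imwrite('pics/t10c.png',cv2.resize(im2[90:220,200:350],None,fx=5,fy=4.5,interpolation=cv2.INTER_CUBIC))
```

```text
[0.64650384 0.00085675 0.3232734 ] 0.1956050147538501 [[ 0.92980854  0.36700038  0.02769105]
 [ 0.36779858 -0.92930067 -0.033533  ]
 [ 0.01342669  0.041364   -0.99905392]] [-0.39194322 -0.65705167 -6.16326387] [-9.07028022 27.02118497 74.26431993 -1.69176297 76.84929882 59.72178836]
```

View pics/s10c.png

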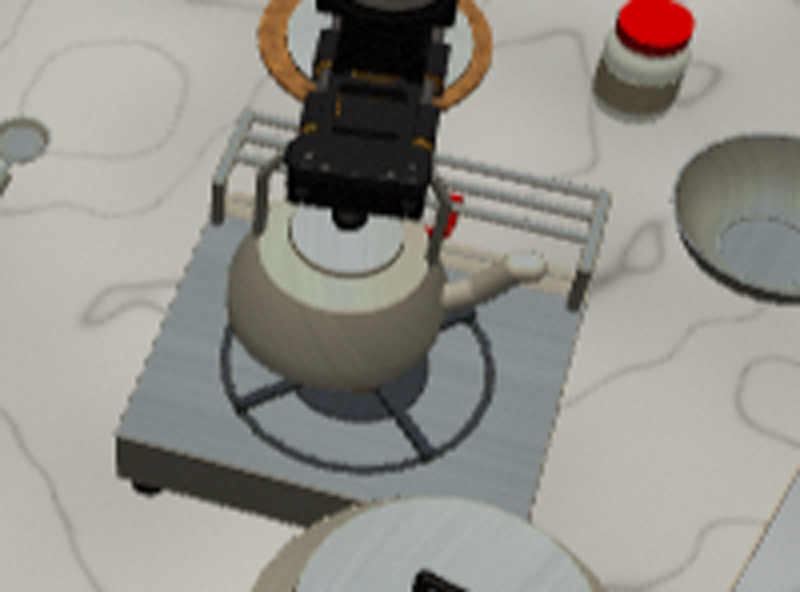

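View pics/t10c.png

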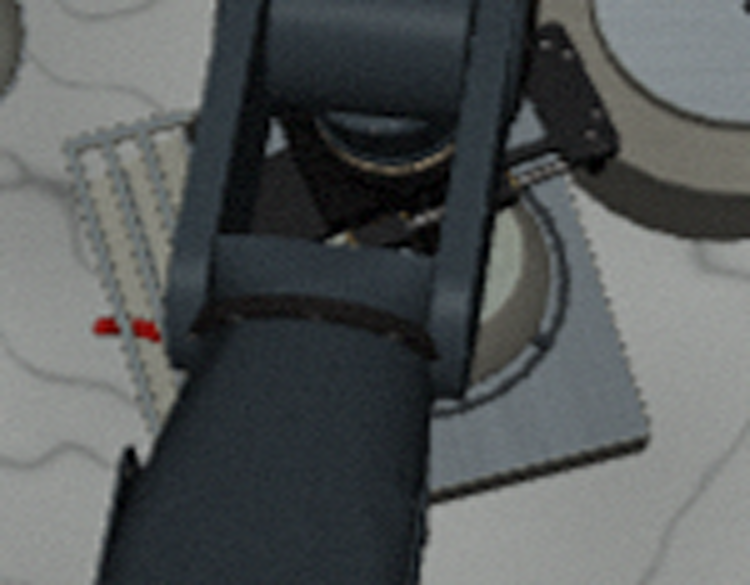

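The kettle hangs upright over the burner and is a little short in +x. I shift it, lower partway and measure again.

Request:
play_rows(increments=[{"dp": [10,3,0],"turn": 0},{"dp": [8,2,-8],"turn": 0},{"dp": [0,0,-10],"turn": 0},{"dp": [0,0,-6],"turn": 0},{"dp": [0,0,0],"turn": 0}])

```text
time_s: 17.3
position: [0.6669, 0.0058, 0.2993]
tcp_rot: [[0.93, 0.366, 0.032], [0.367, -0.929, -0.034], [0.017, 0.044, -0.999]]
force: [-0.7, 0.5, -7.5]
opening: 0.198
```

Run:
```python
from h import *
from scipy.optimize import least_squares
s=bot.read_state(); print(s['position'],s['tcp_rot'][:,2],s['force'])
c,im,d=grab('scene','s11'); P=cloud(c,d)
# body silhouette / sphere-ish: fit circle per height slab
Q=P[190:290,270:390].reshape(-1,3)
Q=Q[(np.linalg.norm(Q[:,:2]-[.66,.005],axis=1)<.085)]
for z0 in np.arange(.13,.20,.01):
    q=Q[(Q[:,2]>z0)&(Q[:,2]<z0+.01)][:,:2]
    if len(q)<30: continue
    f=lambda p:np.hypot(q[:,0]-p[0],q[:,1]-p[1])-p[2]
    r=least_squares(f,[.66,.005,.07],loss='soft_l1',f_scale=.002).x; print(round(z0,3),len(q),np.round(r,4))
cv2.imwrite('pics/s11c.png',cv2.resize(im[140:300,240:440],None,fx=4,fy=3.7,interpolation=cv2.INTER_CUBIC))
```

```text
[0.66691685 0.00583328 0.29931713] [ 0.03199533 -0.03419916 -0.99890276] [-0.71337189  0.50720931 -7.46052201]
0.13 84 [0.6626 0.0042 0.0712]
0.14 97 [0.6628 0.004  0.0713]
0.15 132 [0.663  0.0044 0.0714]
0.16 223 [0.6625 0.0051 0.07  ]
0.17 227 [0.6625 0.0064 0.0675]
0.18 210 [0.6629 0.0051 0.063 ]
0.19 190 [0.6629 0.0042 0.0584]
0.2 333 [0.6634 0.0032 0.0514]
```

View pics/s11c.png

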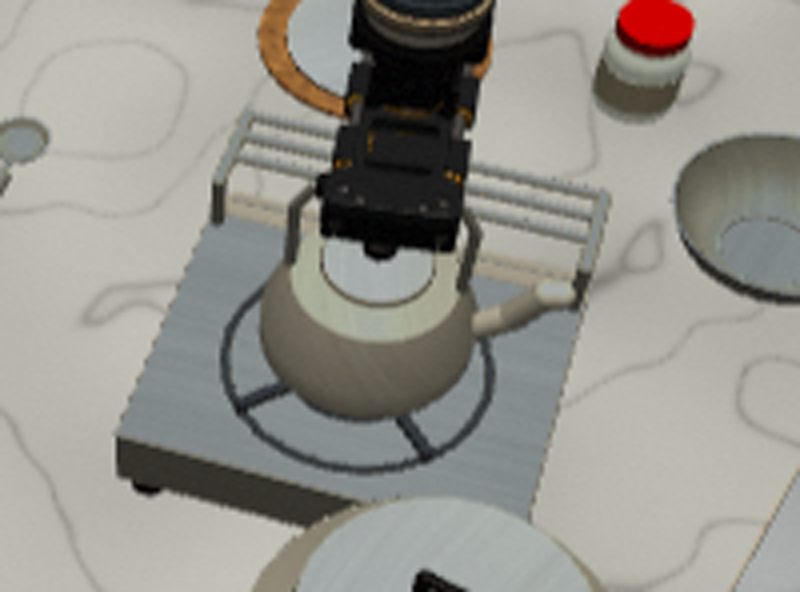

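Run:
```python
from h import *
c,im,d=load('s9')
s=im[200:280,290:375].astype(int); m=((s[...,2]-s[...,0])>50).astype(np.uint8)
n,l,st,ce=cv2.connectedComponentsWithStats(m); i=1+st[1:,4].argmax(); print(st[i],ce[i]+[290,200])
P=cloud(c,d); Q=P[200:280,290:375][l==i]; print(np.nanmedian(Q,0),(np.nanmin(Q,0)+np.nanmax(Q,0))/2)
cv2.imwrite('pics/s9c.png',cv2.resize(im[195:285,285:375],None,fx=6.5,fy=6.5,interpolation=cv2.INTER_CUBIC))
```

```text
[ 30  29  19  17 251] [328.82868526 236.72908367]
[0.658366   0.00728171 0.09134482] [0.6575286  0.0089756  0.09069819]
```

View pics/s9c.png

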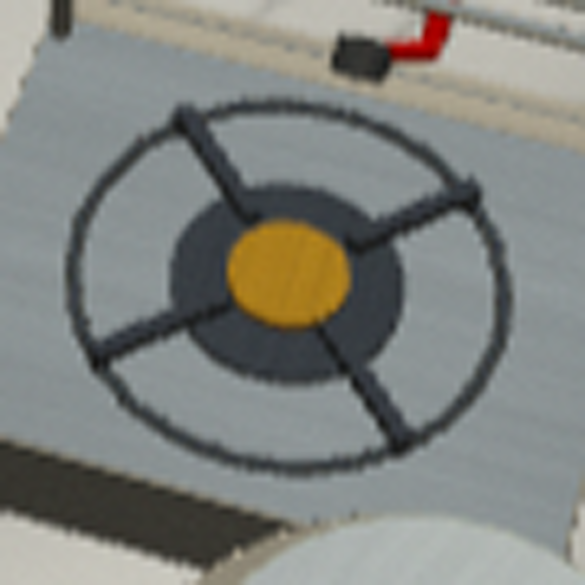

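The burner centre is (0.658, 0.0075) in all three cameras, and the kettle axis is (0.6626, 0.0042). I shift by (-4,+3) mm and lower slowly.

Request:
play_rows(increments=[{"dp": [-4,3,-4],"turn": 0},{"dp": [0,0,-4],"turn": 0},{"dp": [0,0,-4],"turn": 0},{"dp": [0,0,-3],"turn": 0},{"dp": [0,0,-3],"turn": 0}])

```text
time_s: 17.85
position: [0.6628, 0.0092, 0.2813]
tcp_rot: [[0.93, 0.366, 0.034], [0.367, -0.929, -0.034], [0.019, 0.044, -0.999]]
force: [-0.6, -0.5, -7.3]
opening: 0.195
```

Run:
```python
from h import *
from scipy.optimize import least_squares
s=bot.read_state(); print(s['position'],s['tcp_rot'][:,2],s['force'])
c,im,d=grab('scene','s12'); P=cloud(c,d)
Q=P[190:290,270:390].reshape(-1,3)
Q=Q[(np.linalg.norm(Q[:,:2]-[.66,.005],axis=1)<.085)]
for z0 in np.arange(.12,.19,.01):
    q=Q[(Q[:,2]>z0)&(Q[:,2]<z0+.01)][:,:2]
    if len(q)<30: continue
    f=lambda p:np.hypot(q[:,0]-p[0],q[:,1]-p[1])-p[2]
    r=least_squares(f,[.66,.005,.07],loss='soft_l1',f_scale=.002).x; print(round(z0,3),len(q),np.round(r,4))
```

```text
[0.66276567 0.00919822 0.28128482] [ 0.03422458 -0.03430992 -0.99882506] [-0.55796349 -0.54422618 -7.34891132]
0.12 98 [0.657  0.0071 0.0716]
0.13 110 [0.6569 0.0075 0.072 ]
0.14 203 [0.6573 0.0072 0.0702]
0.15 219 [0.6571 0.0091 0.0685]
0.16 236 [0.6569 0.01   0.0655]
0.17 180 [0.6569 0.0082 0.0602]
0.18 273 [0.6576 0.0058 0.0532]
0.19 360 [0.6568 0.0077 0.0449]
```

Centred to about 1 mm. I lower until the force drops.

Request:
play_rows(increments=[{"dp": [0,0,-2],"turn": 0},{"dp": [0,0,-2],"turn": 0},{"dp": [0,0,-2],"turn": 0},{"dp": [0,0,0],"turn": 0},{"dp": [0,0,0],"turn": 0}])

```text
time_s: 18.4
position: [0.6637, 0.0095, 0.2778]
tcp_rot: [[0.93, 0.366, 0.039], [0.367, -0.929, -0.034], [0.023, 0.046, -0.999]]
force: [1.2, 0.1, -6.8]
opening: 0.193
```

Request:
play_rows(increments=[{"dp": [0,0,-2],"turn": 0},{"dp": [0,0,-2],"turn": 0},{"dp": [0,0,-2],"turn": 0},{"dp": [0,0,-1],"turn": 0},{"dp": [0,0,0],"turn": 0}])

```text
time_s: 18.9
position: [0.6652, 0.0106, 0.2775]
tcp_rot: [[0.929, 0.366, 0.047], [0.368, -0.929, -0.034], [0.031, 0.048, -0.998]]
force: [-2.1, 1.2, -2.6]
opening: 0.194
```

Request:
play_rows(increments=[{"dp": [0,0,-2],"turn": 0},{"dp": [0,0,-1],"turn": 0},{"dp": [0,0,0],"turn": 0},{"dp": [0,0,0],"turn": 0},{"dp": [0,0,0],"turn": 0}])

```text
time_s: 19.4
position: [0.6654, 0.0109, 0.2775]
tcp_rot: [[0.929, 0.366, 0.049], [0.368, -0.929, -0.033], [0.033, 0.049, -0.998]]
force: [-3.6, 1.4, 2.7]
opening: 0.199
```

Run:
```python
from h import *
from scipy.optimize import least_squares
s=bot.read_state(); print(s['position'],s['tcp_rot'][:,2],s['force'])
c,im,d=grab('scene','s13'); P=cloud(c,d)
Q=P[190:290,270:390].reshape(-1,3)
Q=Q[(np.linalg.norm(Q[:,:2]-[.66,.005],axis=1)<.085)]
for z0 in np.arange(.12,.19,.01):
    q=Q[(Q[:,2]>z0)&(Q[:,2]<z0+.01)][:,:2]
    if len(q)<30: continue
    f=lambda p:np.hypot(q[:,0]-p[0],q[:,1]-p[1])-p[2]
    r=least_squares(f,[.66,.005,.07],loss='soft_l1',f_scale=.002).x; print(round(z0,3),len(q),np.round(r,4))
cv2.imwrite('pics/s13c.png',cv2.resize(im[140:300,240:440],None,fx=4,fy=3.7,interpolation=cv2.INTER_CUBIC))
```

```text
[0.66537609 0.01094125 0.27745301] [ 0.04854214 -0.03336627 -0.99826367] [-3.5574739   1.42272091  2.71166867]
0.12 106 [0.6604 0.0079 0.0715]
0.13 132 [0.6602 0.0081 0.0713]
0.14 219 [0.66   0.0097 0.0702]
0.15 234 [0.6604 0.0102 0.0669]
0.16 197 [0.6602 0.0092 0.0624]
0.17 190 [0.6601 0.0077 0.0575]
0.18 359 [0.6598 0.0076 0.0501]
0.19 250 [0.6592 0.0106 0.042 ]
```

View pics/s13c.png

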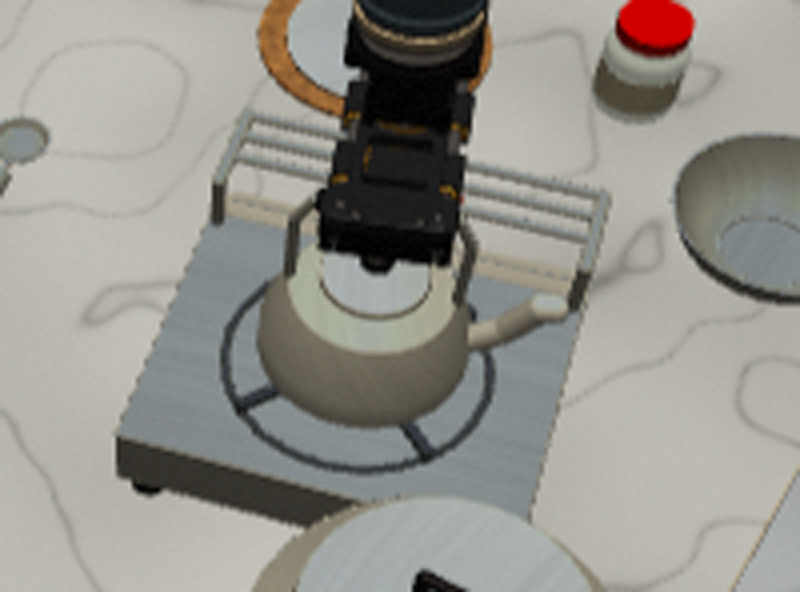

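The kettle stands upright on the supports at (0.660, 0.008), so I release.

Request:
play_rows(increments=[{"dp": [0,0,0],"turn": 0},{"dp": [0,0,0],"turn": 0},{"dp": [0,0,0],"turn": 0},{"dp": [0,0,0],"turn": 0},{"dp": [0,0,0],"turn": 0}], claw=0.6)

```text
time_s: 19.95
position: [0.6682, 0.0094, 0.2766]
tcp_rot: [[0.929, 0.365, 0.054], [0.367, -0.929, -0.036], [0.038, 0.053, -0.998]]
force: [-1.3, -0.3, 0.7]
opening: 0.55
```

Request:
play_rows(increments=[{"dp": [0,0,10],"turn": 0},{"dp": [0,0,20],"turn": 0},{"dp": [0,0,25],"turn": 0},{"dp": [0,0,25],"turn": 0},{"dp": [0,0,25],"turn": 0}])

```text
time_s: 20.45
position: [0.6661, 0.0092, 0.3823]
tcp_rot: [[0.93, 0.365, 0.046], [0.367, -0.93, -0.035], [0.03, 0.049, -0.998]]
force: [0.3, -1.0, 0.5]
opening: 0.605
```

Run:
```python
from h import *
from scipy.optimize import least_squares
s=bot.read_state(); print(s['position'],s['tcp_rot'][:,2],s['force'],s['joint_positions'])
c,im,d=grab('scene','s14'); P=cloud(c,d)
Q=P[190:290,270:390].reshape(-1,3)
Q=Q[(np.linalg.norm(Q[:,:2]-[.66,.005],axis=1)<.085)]
for z0 in np.arange(.12,.19,.01):
    q=Q[(Q[:,2]>z0)&(Q[:,2]<z0+.01)][:,:2]
    if len(q)<30: continue
    f=lambda p:np.hypot(q[:,0]-p[0],q[:,1]-p[1])-p[2]
    r=least_squares(f,[.66,.005,.07],loss='soft_l1',f_scale=.002).x; print(round(z0,3),len(q),np.round(r,4))
cv2.imwrite('pics/s14c.png',cv2.resize(im[100:300,240:440],None,fx=4,fy=3,interpolation=cv2.INTER_CUBIC))
```

```text
[0.66613745 0.00921181 0.38232617] [ 0.04592077 -0.03474125 -0.99834079] [ 0.32654168 -0.9783663   0.51261533] [-8.10188973 26.07301575 66.86831285 -1.60837308 84.17326575 60.51675863]
0.12 102 [0.6599 0.0082 0.0717]
0.13 135 [0.6602 0.0082 0.0713]
0.14 221 [0.6598 0.0092 0.0695]
0.15 230 [0.6597 0.0115 0.0677]
0.16 201 [0.6597 0.009  0.062 ]
0.17 185 [0.6597 0.0081 0.0575]
0.18 417 [0.6602 0.0075 0.0498]
0.19 277 [0.6596 0.0093 0.0406]
```

View pics/s14c.png

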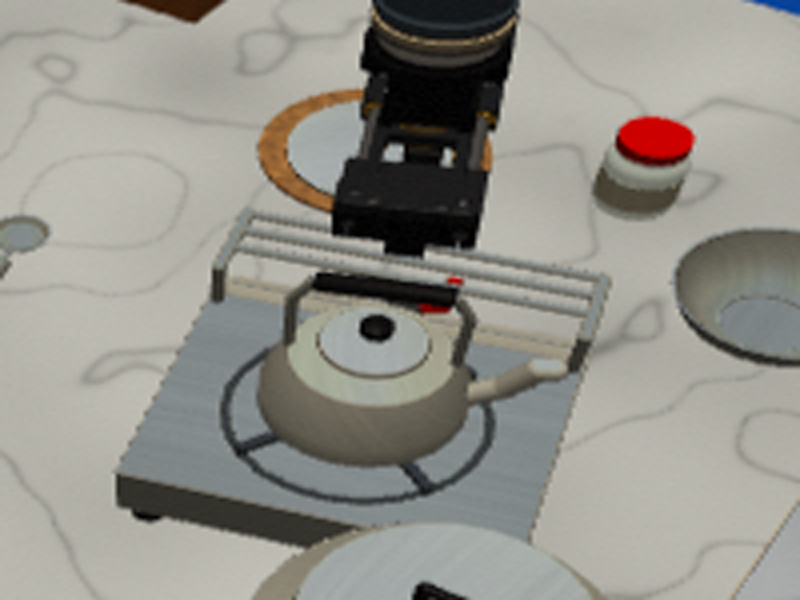

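The kettle stands alone and upright on the supports at (0.660, 0.008), and the red post shows under the ledge. For the lever the tool must tilt, but the rows only turn it about z. I fit the arm's kinematics to see which tilt moves are possible.

```bash
cat > kin.py <<'E'
import numpy as np
from scipy.spatial.transform import Rotation as Ro
from scipy.optimize import least_squares
def fk(q,p):
    a1,b,d1,L2,a3,L3,L6,b4=p[:8]; q=np.radians(q)
    R=Ro.from_euler('z',q[0]); t=R.apply([a1,b,d1])
    R=R*Ro.from_euler('y',q[1]); t=t+R.apply([0,0,L2])
    R=R*Ro.from_euler('y',q[2]); t=t+R.apply([a3,b4,L3])
    R=R*Ro.from_euler('z',q[3])*Ro.from_euler('y',q[4])*Ro.from_euler('z',q[5])
    t=t+R.apply([0,0,L6]); R=R*Ro.from_euler('z',TZ)
    return t,R.as_matrix()
TZ=np.pi/2
D=[([-76.8034,30.2777,82.15688,-.0019,67.6883,-10.2268],[.24831,-.5728,.24058]),
([-9.0637,32.008,73.3443,-.08195,74.8745,-13.282],[.66725,.00556,.27262]),
([-9.9596,33.0025,77.7156,.23435,68.7048,-14.7438],[.65876,-.00187,.23559]),
([27.4291,29.38095,86.6203,-.04824,62.97266,23.42308],[.47765,.37271,.22588]),
([-48.65008,23.43661,81.77525,.26541,71.713,20.49087],[.47886,-.3742,.31476]),
([-9.07028,27.0212,74.26432,-1.69176,76.8493,59.72179],[.6465,.00086,.32327]),
([-8.10189,26.073,66.8683,-1.60837,84.17327,60.51676],[.66614,.00921,.38233])]
def fit():
    f=lambda p:np.concatenate([np.r_[(fk(q,p)[0]-np.array(x))] for q,x in D]+[1e-3*(p-[0,.1,.3,.45,0,.4,.2,0])])
    return least_squares(f,[0,.1,.3,.45,0,.4,.2,0.]).x
P=fit()
if __name__=='__main__':
    print(np.round(P,4))
    for q,x in D: print(np.round(fk(q,P)[0]-x,4))
    print(np.round(fk(D[-1][0],P)[1],3)); print(np.round(fk(D[4][0],P)[1],3))
E
python3 kin.py
python3 - <<'E'
import sys; sys.path.insert(0,'.')
from rig import bot
s=bot.read_state();print(s['tcp_rot'].round(3),s['joint_positions'],s['position'])
E
```

```text
[0.     0.1055 0.2741 0.5879 0.1141 0.3917 0.2863 0.0055]
[0. 0. 0.]
[-0. -0. -0.]
[-0. -0. -0.]
[-0.  0.  0.]
[ 0. -0.  0.]
[ 0. -0.  0.]
[-0.  0. -0.]
[[ 0.93   0.365  0.046]
 [ 0.367 -0.93  -0.035]
 [ 0.03   0.049 -0.998]]
[[ 0.934  0.354  0.039]
 [ 0.355 -0.934 -0.037]
 [ 0.023  0.049 -0.999]]
[[ 0.929  0.365  0.056]
 [ 0.367 -0.929 -0.036]
 [ 0.039  0.054 -0.998]] [-8.09412486 25.82656082 66.43084621 -1.61133454 84.25380445 60.51254606] [0.66842006 0.00896126 0.38821013]
```

```bash
cat >> kin.py <<'E'
LO=np.array([-176.69,-43.24,12.49,-82,0,-163.58]);HI=np.array([176.69,126.21,139.97,262,151.66,163.58])
def ik(t,R,q0,wr=.3):
    def f(q):
        a,B=fk(q,P); return np.r_[a-t, wr*Ro.from_matrix(B@R.T).as_rotvec()]
    r=least_squares(f,np.clip(q0,LO+.1,HI-.1),bounds=(LO,HI),x_scale=30.)
    return r.x,np.abs(r.fun).max()
O=np.array([.658,.0075,0]);yaw=np.radians(-75)
EX=np.array([np.cos(yaw),np.sin(yaw),0]);EY=np.array([-np.sin(yaw),np.cos(yaw),0]);EZ=np.array([0,0,1.])
def st(x,y,z): return O+EX*x/1e3+EY*y/1e3+EZ*z/1e3
XP=-130.
def post(th,h=28,extra=0):  # lever angle, height along normal
    zp=85+(XP+110)*np.tan(np.radians(40)); c,s=np.cos(np.radians(40)),np.sin(np.radians(40))
    dn=np.array([-c,0,-s]); n=np.array([-s,0,c])
    a=.65-th
    p=np.array([XP,0,zp])+(50+extra)*(dn*np.cos(a)+np.array([0,1,0])*np.sin(a))+h*n
    return st(*p)
def toolR(tilt,flip=1,skew=0):
    z=EX*np.sin(tilt)-EZ*np.cos(tilt); y=flip*EY; x=np.cross(y,z); R=np.stack([x,y,z],1)
    return Ro.from_euler('z',skew).as_matrix()@R
E
python3 - <<'E'
import sys; sys.path.insert(0,'.')
from kin import *
cur=np.array([-8.09,25.8,66.4,-1.6,84.25,60.5])
for flip in(1,-1):
  for tilt in(25,40):
    best=None
    for k in range(25):
        rng=np.random.default_rng(k); q0=LO+(HI-LO)*rng.random(6) if k else cur
        q,e=ik(post(0,30),toolR(np.radians(tilt),flip),q0)
        if e<1e-4: 
            c=np.abs(q-cur).max()
            if best is None or c<best[0]: best=(c,q)
    print(flip,tilt,best)
print(post(0),post(.65),post(1.3))
E
```

```text
1 25 (np.float64(39.551762957669084), array([ 17.28256312,  48.76183413,  80.58026666, -30.68654966,
        55.83792283,  20.94823704]))
1 40 (np.float64(43.628879270073746), array([ 22.57114563,  52.8894252 ,  78.31780367, -45.22887927,
        63.83601765,  33.80749003]))
-1 25 (np.float64(219.5517474709424), array([  17.28256627,   48.76183468,   80.58027036,  -30.68655864,
         55.83791901, -159.05174747]))
-1 40 (np.float64(206.6925069802126), array([  22.57114594,   52.88942557,   78.31780522,  -45.22888187,
         63.83601631, -146.19250698]))
[0.64103169 0.18773963 0.06408161] [0.60978194 0.18745225 0.05752787] [0.58257517 0.17207625 0.06408161]
```

The kinematic fit is exact. The lever pose is reachable with a 25–40° tilt, near q ≈ [22, 53, 78, -45, 64, 34]. I plan to turn the tool so the jaw axis is tangential, then see whether reaching past the limit leaves a tilt.

Request:
play_rows(increments=[{"dp": [10,0,5],"turn": 0.145},{"dp": [10,0,5],"turn": 0.145},{"dp": [10,0,5],"turn": 0.145},{"dp": [10,0,5],"turn": 0.145},{"dp": [10,0,5],"turn": 0.145}], claw=0.0)

```text
time_s: 21.0
position: [0.7201, 0.0094, 0.4216]
tcp_rot: [[0.429, 0.9, 0.077], [0.902, -0.431, 0.014], [0.045, 0.063, -0.997]]
force: [-0.1, 0.2, 0.0]
opening: 0.234
```

Request:
play_rows(increments=[{"dp": [10,0,5],"turn": 0.145},{"dp": [10,0,5],"turn": 0.145},{"dp": [10,0,5],"turn": 0.145},{"dp": [10,0,5],"turn": 0.145},{"dp": [10,0,5],"turn": 0.145}])

```text
time_s: 21.5
position: [0.7721, 0.0092, 0.4512]
tcp_rot: [[-0.301, 0.952, 0.053], [0.953, 0.298, 0.063], [0.044, 0.069, -0.997]]
force: [-0.0, 0.5, -0.5]
opening: 0.004
```

Request:
play_rows(increments=[{"dp": [10,0,0],"turn": 0.145},{"dp": [10,0,0],"turn": 0.145},{"dp": [10,0,0],"turn": 0.145},{"dp": [10,0,0],"turn": 0.145},{"dp": [10,0,0],"turn": 0.145}])

```text
time_s: 22.0
position: [0.8243, 0.0086, 0.4559]
tcp_rot: [[-0.87, 0.493, 0.003], [0.492, 0.867, 0.083], [0.038, 0.074, -0.997]]
force: [-0.5, 0.0, 0.8]
opening: 0.004
```

Run:
```python
from h import *
s=bot.read_state(); print(s['position'].round(4),s['tcp_rot'].round(3),s['joint_positions'].round(2))
```

```text
[0.8243 0.0086 0.4559] [[-0.87   0.493  0.003]
 [ 0.492  0.867  0.083]
 [ 0.038  0.074 -0.997]] [ -8.8   44.31  22.91   5.17 113.25 -67.22]
```

Request:
play_rows(increments=[{"dp": [6,0,0],"turn": 0.08},{"dp": [6,0,0],"turn": 0.08},{"dp": [6,0,0],"turn": 0.08},{"dp": [6,0,0],"turn": 0.08},{"dp": [6,0,0],"turn": 0.06}])

```text
time_s: 22.5
position: [0.8486, 0.0082, 0.4505]
tcp_rot: [[-0.993, 0.119, -0.023], [0.117, 0.99, 0.079], [0.032, 0.075, -0.997]]
force: [-0.1, -0.2, -0.8]
opening: 0.006
```

Request:
play_rows(increments=[{"dp": [8,0,0],"turn": 0},{"dp": [8,0,0],"turn": 0},{"dp": [8,0,0],"turn": 0},{"dp": [8,0,0],"turn": 0},{"dp": [8,0,0],"turn": 0}])

```text
time_s: 23.0
position: [0.8633, 0.0086, 0.4368]
tcp_rot: [[-0.992, 0.123, 0.002], [0.122, 0.989, 0.079], [0.007, 0.078, -0.997]]
force: [0.6, 0.2, 0.6]
opening: 0.006
```

Run:
```python
from h import *
s=bot.read_state(); print(s['position'].round(4),s['tcp_rot'].round(3),s['joint_positions'].round(2))
```

```text
[0.8633 0.0086 0.4368] [[-0.992  0.123  0.002]
 [ 0.122  0.989  0.079]
 [ 0.007  0.078 -0.997]] [ -8.32  50.62  12.54   5.05 117.27 -88.98]
```

At the reach limit the controller trades position for tilt. I command more firmly outward and up.

Request:
play_rows(increments=[{"dp": [25,0,15],"turn": 0},{"dp": [30,0,18],"turn": 0},{"dp": [40,0,24],"turn": 0},{"dp": [40,0,24],"turn": 0},{"dp": [40,0,24],"turn": 0}])

```text
time_s: 23.5
position: [0.8895, 0.011, 0.4621]
tcp_rot: [[-0.983, 0.122, 0.136], [0.134, 0.988, 0.082], [-0.125, 0.099, -0.987]]
force: [0.2, 0.9, 0.7]
opening: 0.009
```

Run:
```python
from h import *
s=bot.read_state(); print(s['position'].round(4),s['tcp_rot'].round(3),s['joint_positions'].round(2))
```

```text
[0.8895 0.011  0.4621] [[-0.983  0.122  0.136]
 [ 0.134  0.988  0.082]
 [-0.125  0.099 -0.987]] [ -8.33  49.1   12.53   6.19 111.16 -88.34]
```

Request:
play_rows(increments=[{"dp": [43,0,25],"turn": 0},{"dp": [43,0,25],"turn": 0},{"dp": [43,0,25],"turn": 0},{"dp": [43,0,25],"turn": 0},{"dp": [43,0,25],"turn": 0}])

```text
time_s: 24.0
position: [0.928, 0.0137, 0.4898]
tcp_rot: [[-0.946, 0.116, 0.304], [0.147, 0.986, 0.084], [-0.29, 0.124, -0.949]]
force: [-0.9, 0.8, -0.6]
opening: 0.006
```

Request:
play_rows(increments=[{"dp": [43,0,25],"turn": 0},{"dp": [43,0,25],"turn": 0},{"dp": [43,0,25],"turn": 0},{"dp": [43,0,25],"turn": 0},{"dp": [43,0,25],"turn": 0}])

```text
time_s: 24.5
position: [0.97, 0.0159, 0.5153]
tcp_rot: [[-0.88, 0.105, 0.463], [0.162, 0.983, 0.084], [-0.447, 0.149, -0.882]]
force: [-0.0, -0.4, 0.2]
opening: 0.004
```

Run:
```python
from h import *
s=bot.read_state(); print(s['position'].round(4),s['tcp_rot'].round(3),s['joint_positions'].round(2))
```

```text
[0.97   0.0159 0.5153] [[-0.88   0.105  0.463]
 [ 0.162  0.983  0.084]
 [-0.447  0.149 -0.882]] [ -8.18  47.51  12.55   8.58  93.05 -87.51]
```

Request:
play_rows(increments=[{"dp": [43,0,25],"turn": 0},{"dp": [43,0,25],"turn": 0},{"dp": [43,0,25],"turn": 0},{"dp": [43,0,25],"turn": 0},{"dp": [43,0,25],"turn": 0}])

```text
time_s: 25.0
position: [1.0125, 0.0175, 0.5405]
tcp_rot: [[-0.788, 0.091, 0.609], [0.176, 0.981, 0.082], [-0.59, 0.172, -0.789]]
force: [0.3, -0.7, -0.4]
opening: 0.007
```

Run:
```python
from h import *
from kin import *
s=bot.read_state(); R=s['tcp_rot']; q=s['joint_positions']; print(s['position'].round(4),R.round(3),q.round(2))
# turn angle aligning tool z azimuth with EX
az=np.degrees(np.arctan2(R[1,2],R[0,2])); print('az',az,'tilt',np.degrees(np.arccos(-R[2,2])), 'turn', -75-az)
for tr in (-75-az,-75-az-10,-75-az+10):
    Rt=Ro.from_euler('z',tr,degrees=True).as_matrix()@R
    print(tr,Rt.round(3).tolist(), np.degrees(np.arctan2(Rt[1,1],Rt[0,1])))
    for pt in (post(0,30)+[0,0,.15],post(0,30),post(1.3,30)):
        print(np.round(pt,3),[x.round(2) if not np.isscalar(x) else x for x in ik(pt,Rt,np.array([22,53,78,-45,64,34.]))])
```

```text
[1.0125 0.0175 0.5405] [[-0.788  0.091  0.609]
 [ 0.176  0.981  0.082]
 [-0.59   0.172 -0.789]] [ -8.02  47.61  12.56   9.64  83.1  -87.41]
az 7.691367354567594 tilt 37.890913487626065 turn -82.69136735456759
-82.69136735456759 [[0.075, 0.984, 0.159], [0.804, 0.035, -0.593], [-0.59, 0.172, -0.789]] 2.028116455812923
[0.641 0.189 0.216] [array([ 21.89,  41.01,  75.36, -39.49,  73.47,  38.18]), np.float64(1.7006729358115535e-11)]
[0.641 0.189 0.066] [array([ 21.89,  52.22,  78.68, -43.4 ,  62.55,  48.54]), np.float64(1.1822487433477136e-12)]
[0.582 0.173 0.066] [array([ 22.56,  49.35,  88.04, -45.72,  58.26,  54.16]), np.float64(2.8844578444415476e-09)]
-92.69136735456759 [[0.213, 0.976, 0.054], [0.779, -0.137, -0.612], [-0.59, 0.172, -0.789]] -7.9718835441870715
[0.641 0.189 0.216] [array([ 21.39,  43.13,  70.5 , -36.63,  80.93,  43.4 ]), np.float64(6.040067779267133e-09)]
[0.641 0.189 0.066] [array([ 21.39,  53.82,  73.82, -38.88,  69.83,  52.24]), np.float64(7.904510379574958e-12)]
[0.582 0.173 0.066] [array([ 21.98,  50.7 ,  83.52, -40.38,  65.05,  57.16]), np.float64(3.700005857254496e-10)]
-72.69136735456759 [[-0.066, 0.963, 0.26], [0.805, 0.205, -0.557], [-0.59, 0.172, -0.789]] 12.028116455812924
[0.641 0.189 0.216] [array([ 21.98,  38.87,  80.26, -42.31,  65.65,  33.02]), np.float64(1.4252277136250768e-10)]
[0.641 0.189 0.066] [array([ 21.98,  50.67,  83.6 , -48.51,  54.96,  45.44]), np.float64(8.860584081771909e-10)]
[0.582 0.173 0.066] [array([ 22.69,  48.06,  92.67, -51.95,  51.2 ,  52.02]), np.float64(1.5195455558320052e-13)]
```

Tilt is now 38°. I come back in while turning it to face the stove, staying high.

Request:
play_rows(increments=[{"dp": [-26,20,-6],"turn": -0.12},{"dp": [-26,20,-6],"turn": -0.12},{"dp": [-26,20,-6],"turn": -0.12},{"dp": [-26,20,-6],"turn": -0.12},{"dp": [-26,20,-6],"turn": -0.12}])

```text
time_s: 25.5
position: [0.883, 0.1087, 0.5027]
tcp_rot: [[-0.528, 0.653, 0.543], [0.608, 0.737, -0.295], [-0.593, 0.174, -0.786]]
force: [0.5, 0.5, -0.8]
opening: 0.004
```

Request:
play_rows(increments=[{"dp": [-26,22,-6],"turn": -0.12},{"dp": [-26,22,-6],"turn": -0.12},{"dp": [-26,22,-6],"turn": -0.12},{"dp": [-26,22,-6],"turn": -0.12},{"dp": [-26,22,-6],"turn": -0.12}])

```text
time_s: 26.0
position: [0.7461, 0.2249, 0.4756]
tcp_rot: [[-0.07, 0.958, 0.279], [0.802, 0.22, -0.555], [-0.593, 0.185, -0.784]]
force: [-0.7, 0.3, -0.1]
opening: 0.006
```

Run:
```python
from h import *
from kin import *
s=bot.read_state(); R=s['tcp_rot']; q=s['joint_positions']; print(s['position'].round(4),R.round(3),q.round(2))
az=np.degrees(np.arctan2(R[1,2],R[0,2])); print('az',az,'tilt',np.degrees(np.arccos(-R[2,2])), 'turn', -75-az)
```

```text
[0.7461 0.2249 0.4756] [[-0.07   0.958  0.279]
 [ 0.802  0.22  -0.555]
 [-0.593  0.185 -0.784]] [ 21.66  37.16  42.6  -38.42  94.94   7.04]
az -63.36880230912415 tilt 38.41765364786597 turn -11.631197690875851
```

Request:
play_rows(increments=[{"dp": [-16,13,-25],"turn": -0.05},{"dp": [-16,13,-35],"turn": -0.05},{"dp": [-16,13,-40],"turn": 0},{"dp": [-16,13,-40],"turn": 0},{"dp": [-10,8,-25],"turn": 0}])

```text
time_s: 26.5
position: [0.67, 0.2944, 0.312]
tcp_rot: [[0.019, 0.971, 0.239], [0.812, 0.124, -0.57], [-0.583, 0.205, -0.786]]
force: [0.5, 0.7, -0.5]
opening: 0.007
```

Run:
```python
from h import *
from kin import *
s=bot.read_state(); R=s['tcp_rot']; q=s['joint_positions']; print(s['position'].round(4),R.round(3),q.round(2))
c,im,d=grab('wrist','w20')
for nm,p in (('top',post(0,42)),('bot',post(0,14)),('end',post(1.3,28)),('piv',st(XP,0,68))): print(nm,w2px(c,p).round(1))
```

```text
[0.67   0.2944 0.312 ] [[ 0.019  0.971  0.239]
 [ 0.812  0.124 -0.57 ]
 [-0.583  0.205 -0.786]] [ 28.83  40.66  59.76 -38.08  85.56  30.57]
top [198.8 135.9   0.4]
bot [202.4 136.3   0.4]
end [152.4 147.9   0.4]
piv [190.5 171.5   0.4]
```

View pics/w20.png

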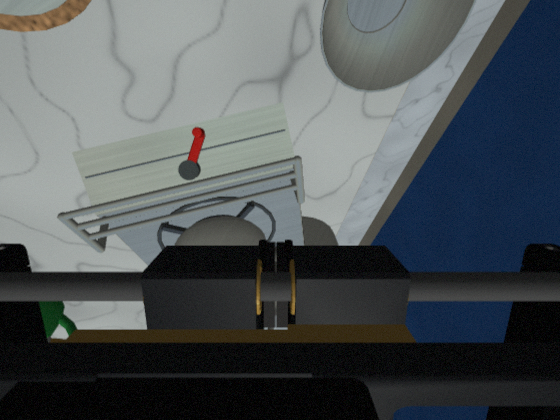

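The wrist view shows the lever clearly: the red post top is at (198,131) and the pivot hub at (190,169). That is within about 4 px of prediction. I refine it with depth.

Run:
```python
from h import *
from kin import *
c,im,d=load('w20'); P3=cloud(c,d)
s=im[110:185,170:220].astype(int); m=(s[...,2]>90)&(s[...,1]<60)&(s[...,0]<60); vv,uu=np.nonzero(m)
for v in sorted(set(vv)):
    u=uu[vv==v]; uc=u.mean(); q=np.nanmedian(P3[v+110,u+170],0); rel=q-O
    print(v+110,round(uc+170,1),len(u),'stove',np.round(1e3*np.array([rel@EX,rel@EY,rel[2]]),1))
for h in(42,28,14):
    r=post(0,h)-O; print(h,np.round(1e3*np.array([r@EX,r@EY,r[2]]),1))
# ledge bar points
Q=P3[150:225,60:300].reshape(-1,3)-O; b=Q[(Q[:,2]>.128)&(Q[:,2]<.145)]; print('bars x',np.percentile(b@EX*1e3,[1,50,99]),'y',np.percentile(b@EY*1e3,[1,99]),np.percentile(b[:,2],[5,95]))
cv2.imwrite('pics/w20c.png',cv2.resize(im[90:250,60:320],None,fx=3,fy=3,interpolation=cv2.INTER_CUBIC))
```

```text
128 197.5 6 stove [-194.5   31.4   69.1]
129 196.5 8 stove [-193.8   30.    69.4]
130 196.5 8 stove [-193.    29.7   70.3]
131 196.5 10 stove [-191.8   29.2   70.5]
132 196.5 10 stove [-191.3   29.    71.6]
133 197.0 9 stove [-190.2   29.2   72.2]
134 198.5 12 stove [-188.4   30.4   72.4]
135 199.0 11 stove [-187.2   30.6   72.6]
136 199.5 10 stove [-180.    29.2   65.3]
137 199.0 9 stove [-169.4   25.8   53. ]
138 198.5 10 stove [-168.8   24.9   53.9]
139 198.5 10 stove [-167.9   24.5   54.6]
140 198.0 9 stove [-166.8   23.5   54.9]
141 197.5 10 stove [-166.    22.5   55.6]
142 197.5 10 stove [-165.3   22.2   56.6]
143 197.0 9 stove [-164.7   21.3   57.4]
144 196.5 10 stove [-163.7   20.3   58.1]
145 196.5 10 stove [-162.3   19.8   58.3]
146 196.0 9 stove [-162.1   19.    59.6]
147 195.5 10 stove [-161.1   18.    59.9]
148 195.5 10 stove [-160.3   17.7   60.8]
149 195.5 10 stove [-159.4   17.3   61.9]
150 195.5 10 stove [-158.4   16.9   62.4]
151 194.5 10 stove [-157.6   15.3   62.7]
152 194.5 10 stove [-156.6   14.9   63.7]
153 193.5 10 stove [-156.3   13.5   64.7]
154 193.5 10 stove [-155.2   13.    65.3]
155 193.0 9 stove [-154.4   12.1   65.8]
156 193.0 9 stove [-153.3   11.7   66.4]
157 192.5 10 stove [-152.8   10.8   67.3]
158 192.5 10 stove [-151.5   10.3   68. ]
159 192.0 9 stove [-151.     9.4   69. ]
160 192.5 8 stove [-149.6    9.6   69.3]
161 194.5 4 stove [-148.6   11.8   71.1]
162 195.0 3 stove [-147.4   12.    71.7]
42 [-187.5   30.3   74.8]
28 [-178.5   30.3   64.1]
14 [-169.5   30.3   53.4]
bars x [-177.23449817 -153.91307022 -125.11977948] y [-128.72712233  132.60351015] [0.13337088 0.13937841]
```

View pics/w20c.png

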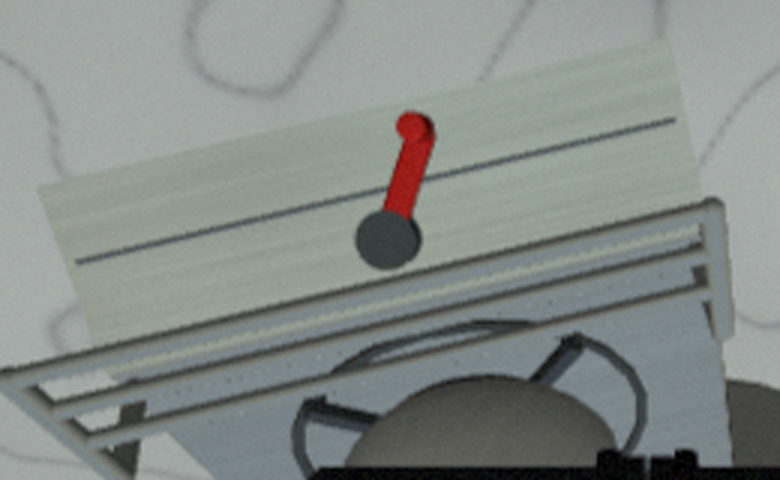

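```bash
sed -i 's/^XP=-130./XP=-134./' kin.py
python3 - <<'E'
from h import *
from kin import *
s=bot.read_state(); R=s['tcp_rot']; p=s['position']
n=-EX*np.sin(np.radians(40))+EZ*np.cos(np.radians(40))
for nm,t in(('start',post(0,38,4)+EY*.030),('end',post(1.3,38,4)+EY*.020),('mid',post(.65,38,2)+EY*.02)):
    print(nm,t.round(4),'d from now',((t-p)*1e3).round(1), 'pre +100n', ((t+n*.1-p)*1e3).round(1))
    Q=np.array([st(-172,y,135) for y in range(-130,131,10)])
    L=(Q-t)@R*1e3
    k=np.abs(L[:,1])<100
    print(' bar in tool: x max',L[k,0].max().round(1),'z range',L[k,2].min().round(1),L[k,2].max().round(1))
    print(ik(t,R,s['joint_positions'])[0].round(1))
E
```

```text
start [0.669  0.2086 0.0663] d from now [   1.9  -86.8 -240.9] pre +100n [ -14.7  -24.7 -164.3]
 bar in tool: x max -40.3 z range -50.9 -37.0
[ 22.7  52.9  76.5 -45.3  60.3  45.8]
end [0.5962 0.1891 0.0663] d from now [ -70.9 -106.3 -240.9] pre +100n [ -87.5  -44.2 -164.3]
 bar in tool: x max -36.8 z range -51.2 -35.8
[ 23.6  49.3  88.2 -48.6  55.3  53.3]
mid [0.626  0.2042 0.0605] d from now [ -41.1  -91.1 -246.7] pre +100n [ -57.7  -29.1 -170.1]
 bar in tool: x max -46.2 z range -51.8 -36.4
[ 23.8  51.4  82.9 -47.   57.5  50.5]
```

Request:
play_rows(increments=[{"dp": [-5,-5,-25],"turn": 0},{"dp": [-4,-5,-40],"turn": 0},{"dp": [-4,-5,-40],"turn": 0},{"dp": [-4,-5,-35],"turn": 0},{"dp": [-2,-2,-20],"turn": 0}])

```text
time_s: 27.05
position: [0.6532, 0.2763, 0.151]
tcp_rot: [[0.019, 0.968, 0.251], [0.817, 0.13, -0.561], [-0.576, 0.216, -0.789]]
force: [0.1, -0.2, 0.5]
opening: 0.004
```

```bash
cat > rel.py <<'E'
from h import *
from kin import *
def rep():
    s=bot.read_state(); R=s['tcp_rot']; p=s['position']
    n=-EX*np.sin(np.radians(40))+EZ*np.cos(np.radians(40)); dn=-EX*np.cos(np.radians(40))-EZ*np.sin(np.radians(40))
    piv=st(XP,0,85+(XP+110)*np.tan(np.radians(40))); r=(p-piv)*1e3
    print('t',s['time_s'],'pos',p.round(4),'panel: dn %.1f  y %.1f  h %.1f'%(r@dn,r@EY,r@n),'toolz',R[:,2].round(3),'F',s['force'].round(1),'op',round(s['opening'],3))
    L=(np.array([st(-172,y,135) for y in range(-130,131,10)])-p)@R*1e3; k=np.abs(L[:,1])<100
    print('bar x',L[k,0].max().round(1),'z',L[k,2].min().round(1),L[k,2].max().round(1))
    return s
if __name__=='__main__':
    rep(); t=post(0,42,5)+EY*.03; print(t.round(4),((t-bot.read_state()['position'])*1e3).round(1))
E
python3 rel.py
```

```text
t 27.05 pos [0.6532 0.2763 0.151 ] panel: dn 41.8  y 64.9  h 147.5 toolz [ 0.251 -0.561 -0.789] F [ 0.1 -0.2  0.5] op 0.004
bar x -45.6 z 56.4 72.9
[0.6688 0.2118 0.0689] [ 15.6 -64.5 -82.1]
```

Request:
play_rows(increments=[{"dp": [4,-14,-18],"turn": 0},{"dp": [4,-15,-19],"turn": 0},{"dp": [4,-14,-18],"turn": 0},{"dp": [2,-9,-12],"turn": 0},{"dp": [0,0,0],"turn": 0}])

```text
time_s: 27.55
position: [0.6721, 0.223, 0.0827]
tcp_rot: [[0.02, 0.966, 0.257], [0.82, 0.131, -0.557], [-0.572, 0.222, -0.79]]
force: [-0.2, -0.1, 0.0]
opening: 0.001
```

Run:
```python
from rel import *
rep()
c,im,d=grab('wrist','w21'); c,im,d=grab('scene','s21')
cv2.imwrite('pics/s21c.png',cv2.resize(im[100:260,260:460],None,fx=4,fy=3.7,interpolation=cv2.INTER_CUBIC))
t=post(0,42,5)+EY*.03; print(((t-bot.read_state()['position'])*1e3).round(1))
```

```text
t 27.55 pos [0.6721 0.223  0.0827] panel: dn 42.6  y 69.4  h 58.9 toolz [ 0.257 -0.557 -0.79 ] F [-0.2 -0.1  0. ] op 0.001
bar x -41.5 z -34.1 -15.4
[ -4.2 -12.9 -15.7]
```

View pics/w21.png

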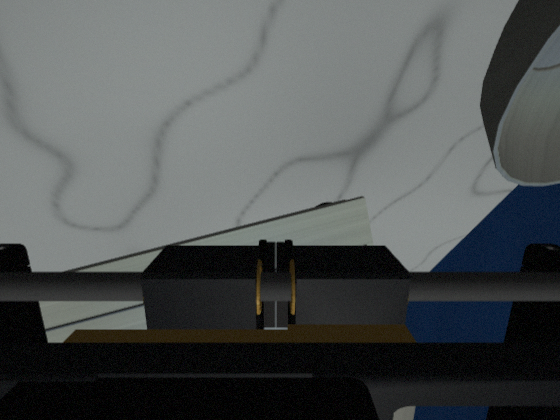

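View pics/s21c.png

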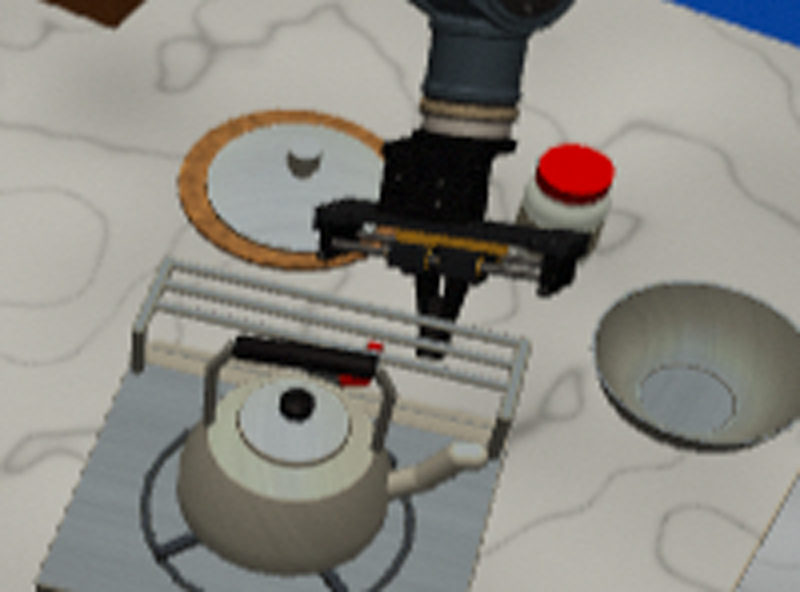

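The closed fingertips at (435,345) are on the +y side of the red post at (375,347), under the ledge's front edge. I go down to working depth.

Request:
play_rows(increments=[{"dp": [-3,-6,-9],"turn": 0},{"dp": [-3,-5,-8],"turn": 0},{"dp": [0,0,0],"turn": 0},{"dp": [0,0,0],"turn": 0},{"dp": [0,0,0],"turn": 0}])

```text
time_s: 28.15
position: [0.6679, 0.216, 0.07]
tcp_rot: [[0.022, 0.963, 0.267], [0.823, 0.135, -0.552], [-0.568, 0.232, -0.789]]
force: [-0.1, -0.2, -0.2]
opening: 0.003
```

```bash
python3 rel.py
```

```text
t 28.15 pos [0.6679 0.216  0.07  ] panel: dn 46.4  y 63.5  h 45.7 toolz [ 0.267 -0.552 -0.789] F [-0.1 -0.2 -0.2] op 0.003
bar x -42.5 z -48.2 -27.4
[0.6688 0.2118 0.0689] [ 0.9 -4.3 -1.1]
```

Request:
play_rows(increments=[{"dp": [-10,-5,-3],"turn": 0},{"dp": [-10,-3,0],"turn": 0},{"dp": [-10,-3,0],"turn": 0},{"dp": [-10,-3,0],"turn": 0},{"dp": [-10,-3,0],"turn": 0}])

```text
time_s: 28.65
position: [0.6219, 0.2031, 0.0695]
tcp_rot: [[0.024, 0.959, 0.283], [0.828, 0.14, -0.543], [-0.56, 0.247, -0.791]]
force: [2.0, 2.4, -2.0]
opening: 0.007
```

```bash
python3 rel.py
```

```text
t 28.65 pos [0.6219 0.2031 0.0695] panel: dn 46.2  y 15.8  h 44.9 toolz [ 0.283 -0.543 -0.791] F [ 2.   2.4 -2. ] op 0.007
bar x -39.9 z -51.4 -26.2
[0.6688 0.2118 0.0689] [46.8  8.7 -0.6]
```

Request:
play_rows(increments=[{"dp": [-10,-1,2],"turn": 0},{"dp": [-8,-2,0],"turn": 0},{"dp": [-8,-2,0],"turn": 0},{"dp": [0,0,0],"turn": 0},{"dp": [0,0,0],"turn": 0}])

```text
time_s: 29.15
position: [0.5945, 0.1931, 0.0759]
tcp_rot: [[0.025, 0.958, 0.286], [0.822, 0.143, -0.552], [-0.569, 0.248, -0.784]]
force: [1.8, 1.0, -0.4]
opening: 0.006
```

Run:
```python
from rel import *
rep()
c,im,d=grab('scene','s22')
cv2.imwrite('pics/s22c.png',cv2.resize(im[100:260,260:460],None,fx=4,fy=3.7,interpolation=cv2.INTER_CUBIC))
```

```text
t 29.15 pos [0.5945 0.1931 0.0759] panel: dn 40.2  y -13.3  h 48.2 toolz [ 0.286 -0.552 -0.784] F [ 1.8  1.  -0.4] op 0.006
bar x -32.6 z -47.4 -20.8
```

View pics/s22c.png

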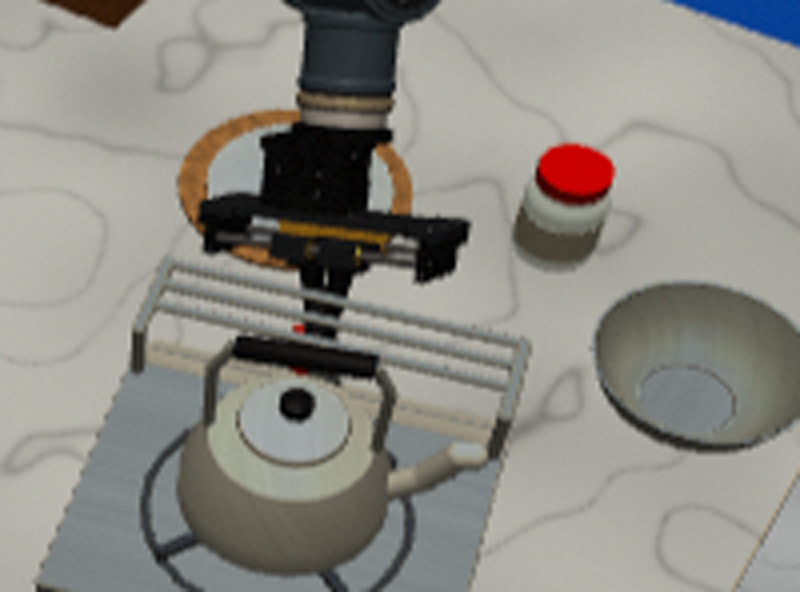

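Run:
```python
from h import *
from kin import *
c,im,d=load('s22')
for th in (.8,.9,1.0,1.1,1.2,1.3): 
    u=w2px(c,post(th,42))[:2]; print(th,u.round(1),((u-[260,100])*[4,3.7]).round(0))
```

```text
0.8 [341.9 188.4] [328. 327.]
0.9 [340.3 188. ] [321. 326.]
1.0 [338.7 187.8] [315. 325.]
1.1 [337.1 187.5] [309. 324.]
1.2 [335.6 187.3] [303. 323.]
1.3 [334.2 187.1] [297. 322.]
```

The post is at (300,328) in the crop, about 1.2 rad and near its stop. I push a bit more, shifting slightly down-panel to keep the ledge clearance.

Request:
play_rows(increments=[{"dp": [-5,2,-4],"turn": 0},{"dp": [-5,-1,-1],"turn": 0},{"dp": [-5,-1,0],"turn": 0},{"dp": [-4,-1,0],"turn": 0},{"dp": [-3,-1,0],"turn": 0}])

```text
time_s: 29.7
position: [0.5928, 0.1941, 0.0777]
tcp_rot: [[0.026, 0.946, 0.325], [0.824, 0.164, -0.542], [-0.566, 0.282, -0.775]]
force: [7.2, -0.7, -2.5]
opening: 0.004
```

```bash
python3 rel.py
```

```text
t 29.7 pos [0.5928 0.1941 0.0777] panel: dn 40.1  y -14.6  h 50.4 toolz [ 0.325 -0.542 -0.775] F [ 7.2 -0.7 -2.5] op 0.004
bar x -32.1 z -49.1 -14.4
[0.6688 0.2118 0.0689] [75.9 17.6 -8.8]
```

The push meets firm resistance (7 N), as expected at the stop. I back off sideways, retreat along the normal and check.

Request:
play_rows(increments=[{"dp": [8,2,0],"turn": 0},{"dp": [8,3,2],"turn": 0},{"dp": [0,12,15],"turn": 0},{"dp": [-3,18,22],"turn": 0},{"dp": [-5,22,28],"turn": 0}])

```text
time_s: 30.2
position: [0.595, 0.2477, 0.1392]
tcp_rot: [[0.024, 0.953, 0.302], [0.819, 0.155, -0.552], [-0.573, 0.261, -0.777]]
force: [1.2, -0.3, 0.0]
opening: 0.002
```

Request:
play_rows(increments=[{"dp": [-5,22,28],"turn": 0},{"dp": [-5,22,28],"turn": 0},{"dp": [-3,18,30],"turn": 0},{"dp": [0,10,30],"turn": 0},{"dp": [0,0,20],"turn": 0}])

```text
time_s: 30.7
position: [0.5756, 0.326, 0.2777]
tcp_rot: [[0.016, 0.956, 0.292], [0.819, 0.154, -0.552], [-0.573, 0.248, -0.781]]
force: [-0.4, -0.2, 0.3]
opening: 0.004
```

Run:
```python
from rel import *
rep()
c,im,d=grab('wrist','w23')
for th in (1.0,1.15,1.3): print(th,w2px(c,post(th,42))[:2].round(1),w2px(c,post(th,14,0))[:2].round(1))
P3=cloud(c,d); s=im.astype(int); m=(s[...,2]>90)&(s[...,1]<60)&(s[...,0]<60)
rel=P3-O; y=rel@EY*1e3; x=rel@EX*1e3; z=P3[...,2]*1e3
mm=m&(abs(y)<60)&(x>-230)&(x<-100); 
piv=st(XP,0,85+(XP+110)*np.tan(np.radians(40))); dn=-EX*np.cos(np.radians(40))-EZ*np.sin(np.radians(40))
Q=P3[mm]-piv; a=Q@dn; b=Q@EY; n=-EX*np.sin(np.radians(40))+EZ*np.cos(np.radians(40)); h=Q@n
for lo,hi in((.005,.02),(.03,.05)):
    k=(h>lo)&(h<hi); print(lo,k.sum(), a[k].mean(),b[k].mean(),'th',.65-np.arctan2(b[k].mean(),a[k].mean())) if k.any() else 0
g=grab('scene','s23')
```

```text
t 30.7 pos [0.5756 0.326  0.2777] panel: dn 12.5  y 2.8  h 288.4 toolz [ 0.292 -0.552 -0.781] F [-0.4 -0.2  0.3] op 0.004
bar x -15.2 z 195.5 223.3
1.0 [228.8 173.7] [229.2 171.9]
1.15 [224.2 177.4] [224.9 175.4]
1.3 [220.1 181.8] [221.1 179.5]
0.005 185 0.021621428634909404 -0.016007540372477477 th 1.2872999040973208
0.03 59 0.038595076418582425 -0.02871723226181471 th 1.28969165405678
```

View pics/w23.png

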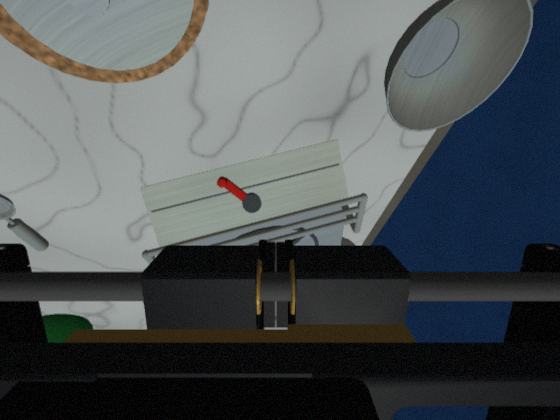

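View pics/s23.png

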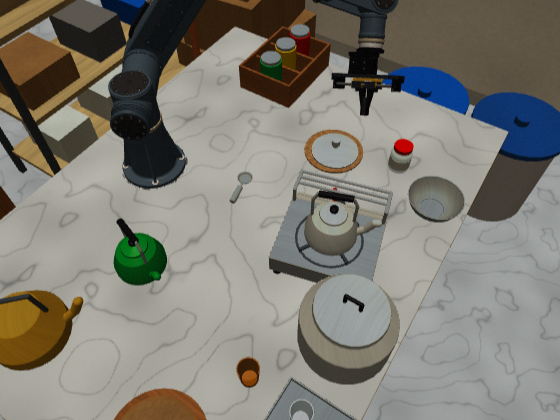

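The lever now measures 1.29 rad by two depth estimates: the post is at (222,182), past the pivot at (252,203). The kettle, lid, jar and glass all look right in the scene view. I let the arm rest, check once more and hand in.

Request:
play_rows(increments=[{"dp": [0,0,0],"turn": 0},{"dp": [0,0,0],"turn": 0},{"dp": [0,0,0],"turn": 0},{"dp": [0,0,0],"turn": 0},{"dp": [0,0,0],"turn": 0}])

```text
time_s: 31.3
position: [0.5735, 0.3229, 0.2717]
tcp_rot: [[0.014, 0.959, 0.282], [0.817, 0.152, -0.556], [-0.576, 0.239, -0.782]]
force: [0.6, 0.1, 0.3]
opening: 0.003
```

Run:
```python
from h import *
from scipy.optimize import least_squares
c,im,d=grab('scene','s24'); P=cloud(c,d); P0=cloud(*[load('scene0')[i] for i in(0,2)])
def circ(P,b,cen,z0,z1,r0,lim):
    Q=P[b[1]:b[3],b[0]:b[2]].reshape(-1,3); Q=Q[(Q[:,2]>z0)&(Q[:,2]<z1)&(np.linalg.norm(Q[:,:2]-cen,axis=1)<lim)]
    f=lambda p:np.hypot(Q[:,0]-p[0],Q[:,1]-p[1])-p[2]
    return least_squares(f,[*cen,r0],loss='soft_l1',f_scale=.002).x.round(4)
for z in(.12,.13,.17): print('kettle',circ(P,(270,190,390,290),[.66,.008],z,z+.01,.07,.085))
for nm,X in(('before',P0),('after',P)):
    print(nm,'jar top',np.nanmedian(X[144:149,399:407].reshape(-1,3),0).round(4))
print('img diff glass/jar',[int(np.abs(im[a:b,e:f].astype(int)-load('scene0')[1][a:b,e:f]).max()) for a,b,e,f in((350,392,232,265),(135,172,385,418))])
Q=P[135:160,320:350].reshape(-1,3);k=Q[(Q[:,2]>.055)&(Q[:,2]<.07)];print('lid knob',k.mean(0).round(4))
s=bot.read_state(); print(s['time_s'],s['force'].round(2),s['qvel'].round(2)); 
bot.hand_in()
```

```text
kettle [0.6599 0.008  0.0715]
kettle [0.6598 0.0085 0.0714]
kettle [0.6601 0.0078 0.0573]
before jar top [0.6878 0.4298 0.0967]
after jar top [0.6879 0.4287 0.0978]
img diff glass/jar [13, 14]
lid knob [0.4828 0.3718 0.0587]
31.35 [-0.    0.79  0.27] [-0.01 -0.35 -0.32 -0.11  0.12  0.03]
the job is handed in; nothing more can be done
```

The job is done and handed in at 31.35 s of the 72 s allowed. The hand-in reports no verdict, so the results below are my own last checks.

I moved the pot lid to the cork mat and set the kettle on the burner. Then I pushed the gas lever across to its stop. The moves can only turn the tool about the vertical, so I tilted it about 38° by pushing past the arm's reach limit, to get at the lever along the panel's normal.

| Check | Result |
|---|---|
| Kettle | Axis at (0.660, 0.008), about 2 mm from the burner centre at (0.658, 0.0075); upright and standing by itself |
| Lid | Flat on the mat, about 5–7 mm off its centre |
| Gas lever | About 1.29 rad by two depth readings (stop at 1.3) |
| Tea glass and sugar jar | Unchanged in the scene picture |
| Arm | Touching nothing, at rest |

- **Lid grasp:** the first try failed because I lifted before the slow fingers had closed. The lid stayed put and the second try held.
- **Ledge clearance:** by my geometry the gripper came within a few millimetres of the wire ledge during the push. The readings showed only about 7 N, at the lever's stop.

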